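# Pull down the spring flap of the high cupboard with the hook pole

## Robot

A 7-joint arm with a two-finger parallel gripper is mounted at the origin on the work surface. World frame = base frame: x ahead of the robot, y to its left, z up, the work surface at z = 0. Lengths are in m, angles in degrees, forces in N, time in s.
With the tool pointing down it reaches from about 0.425 to 0.875 m from the base axis. Payload 4.7 kg.
Tool frame: the origin (TCP) lies on the centre line of the jaws, within the pads' length; the fingertips stand env.nose_length ahead of it and the grasp point (between the pads) lies 8 mm behind it (env.nose_length is the distance from the TCP to the fingertips, in m); y points along the fingers, z is the direction in which the jaws open and shut, and the axes are right-handed (so a half turn about y gives the same grasp; the last joint's range is limited). The gripper opens to 87 mm and grips with 3 to 60 N. Pads are 19 mm wide; open, the fingers measure 117 mm over their backs; the gripper's body (75 mm by 190 mm) begins 51 mm behind the grasp point.
Start: joints at [-70.468, 18.392, -4.016, 83.108, 1.295, 78.541, -3.26], TCP at [0.209, 0.616, 0.234] pointing down, gripper open.
Joint ranges: [-163.93, 163.93], [-17.29, 119.83], [-79.2, 71.16], [3.27, 140.29], [-89.18, 269.18], [5.43, 117.66], [-154.24, 154.24]. Speed limits (degrees/s): [147.25, 147.25, 180, 180, 180, 180, 180].

## Interface

Orientations are given as [roll, pitch, yaw] about the fixed x, y, z axes, in that order (R = Rz(yaw) Ry(pitch) Rx(roll)).
In Python, from cell import env, read_camera, camera_info, job, models gives the robot as it stands.
- The arm moves only by the tool move_arm, never from a script. Its argument "moves" is a list of rows, each a list of 6 numbers: the shift along the tool's x, y, z in mm, then the turn, a rotation vector about the tool's x, y, z in degrees. In form: [[x, y, z, ax, ay, az], ...]. A call has 1 to 20 rows; each row is the pose to reach, as a shift and turn from the pose commanded when the call began, along the tool's axes at that moment; what a row does not reach only later rows make up. A row lasts 1/12 s, in which the tool goes at most 41.7 mm and 7.16 degrees, less where a joint would pass 70% of its speed; a pose out of reach is approached as far as the arm can. A call with a gripper value outside its range is refused whole. "claw" is the finger opening in mm, from 0 to 87, set as the call begins (left out, the last holds). The fingers move at their own pace and stop on an object; "newtons" is the grip in N (left out, the last holds). Time passes only in rows, so rows that repeat a pose let the fingers close. It gives the time, the measured TCP pose, the force and the opening at its end, in the units of the state.
- env.get_obs(): the state, without advancing time (a new reading comes with each control period).
- read_camera(name): name is "side" or "top" or "wrist"; returns (picture, depth): 384x512x3 uint8, red, green, blue; 384x512 float32, m along the optical axis (not along the pixel's ray), 0 where there is no reading.
- camera_info(name): a dict with "fx", "fy", "cx", "cy" (pixels), "distortion" ([k1, k2, p1, p2, k3] as OpenCV has them; the pictures are not rectified), "R" (3x3) and "t" (3): a world point X has camera coordinates R X + t. Camera axes: x right, y down, z forward; pixel columns grow to the right and rows downward; lengths in m; the calibration is good to about 2 mm. A picture is of the moment at which its call begins: read the wrist's pose just before it. camera_info takes no time and is no camera call; for the wrist camera it gives the pose at the moment of the call.
- job.sign_off(): hands the job in, once; it reports no verdict.
Trained networks look in the newest picture that a camera, given by its name, has taken for a name from the list of things; names that differ only in an ending like _2 or _b are one class to them, and where a whole thing is asked for, a point or a joint stands for the part that bears it (a point fixed in the world has none). Each returns a list of dicts, best first, with "score" (0 to 1); they miss things now and then, are a little off and sometimes report something else, mostly with a low value. They report only what shows in the picture. A call takes as long as a camera call. They do not tell look-alikes from the thing itself.
- models.spot_in(target, camera): "point" ([x, y, z] in m, in world coordinates, good to about 4 mm: the middle of the surface that is visible of it).
- models.cut_out(target, camera): "mask" (384x512 bool, what is visible of it).
The state is a dict: "time_s": time; "qpos": joint angles; "joint_velocities": joint speeds; "effort": joint torques, N m; "tool_pos": TCP position; "tool_rot": TCP orientation; "force": force on the tool from outside, world axes, zero at the start; "wrist_torque": the same for the moment, N m; "grip_width": finger opening in m.
Only numpy, scipy, OpenCV 4.12 (cv2) and the standard library are available. Lean on these libraries where they do the work, as an engineer would, in place of code of your own. Each camera call takes 0.05 s, during which the arm holds its last target.

## Task

Take the hook pole off its rack, hook it into the eye above the cupboard's flap and swing the flap down until its stay clicks and it stays open by itself, then unhook the pole and lay it back on its rack as it lay. Pull gently, do not let the flap slip and fly back up, keep the robot itself off the cupboard and leave the other things on the bench alone.

Things in the scene. Friction and masses are not known exactly. Their poses are not given: they have to be found in the camera images.
- pole_mid (a point): Loose hook pole, 0.16 kg: wooden handle 22 mm wide, 26 mm high, flat sides, with a thin steel hook at its end. This point, half-way up, is its balance point and the place to grip; x runs along the pole to the hook, z is up as it lies on its rack. The handle runs from x = -100 to +60 mm, a steel rod of 8 mm diameter on to +115 mm, where it turns square sideways into the hook finger.
- hook_finger (a point): Middle of the pole's hook finger: straight, 8 mm in diameter, round end, along the pole's -y from (115, 0, 0) to (115, -40, 0) mm of pole_mid. This point is at (115, -20, 0) mm; axes as the pole's.
- rack: Wooden rack of the pole, fixed to the bench: base 170 x 80 x 14 mm, two posts 14 mm thick at x = -58 and +45 mm, tops at 60 mm, each with two lips, 18 mm high, flaring outward either side of the handle (4 mm play in all at the bottom, about 14 mm at the top). Origin at the underside's centre; x along the pole towards its hook end.
- rack_seat (a point): The place of pole_mid when the pole lies on the rack (73 mm above the rack's underside); same axes as the rack.
- cupboard: Plywood cupboard fixed on the bench, 200 mm deep (x = +6 to +206 mm), 280 mm wide, 260 mm high: an open shelf below, above it a bin shut by a dark wooden drop flap on the front. Origin on the bench under the flap's hinge line; x points into the cupboard, away from its front, y along the hinge, z up.
- flap_hinge (a point): Middle of the flap's hinge line, at the lower edge of the bin, 156 mm above the bench; axes as the cupboard's. The flap is 270 mm wide, 12 mm thick and reaches 103 mm above the hinge. A spring pulls it shut throughout, so it flies back up if the pull is lost: 1 to 3 N at the eye.
- flap (a joint): Angle of the flap: 0 upright and shut, growing as its top swings out to the front and down; 1.57 is level, 1.60 the stop. From 1.28 to 1.40 a sprung catch in its stay must be overcome as well (about 7 to 8 N at the eye in all). Past 1.40 it clicks and the catch holds the flap at about 1.51 by itself.
- eye_foot (a point): Brass socket on the middle of the flap's top edge, 109 mm from the hinge line; z is the flap's up, away from the hinge, y along the hinge. In it is clamped the 6 mm stem of the eye, a ring of 6 mm steel wire, 14 mm inside, 26 mm outside, square to flap and hinge so its hole runs along y. The eye's centre stands 15 to 51 mm above this point (unmeasured: feel or look); it does not shift.
- tray: Bystander: fixed open wooden tray with awls, 190 x 110 x 35 mm; origin at the underside's centre.
- jar_mid (a point): Bystander: loose closed amber glass jar, 60 mm across, 85 mm high; its centre.
- spool_mid (a point): Bystander: loose wooden thread spool, 56 mm across, 64 mm high; its centre.
- mallet_mid (a point): Bystander: loose wooden mallet lying in front of the cupboard, its handle along x from -95 to +35 mm of this point, its head (50 x 85 x 44 mm) centred at x = +60 mm; this point is 22 mm above the bench.
Mind the look-alikes: they are no part of the job. Of the things shaped like the part that bears pole_mid, the wooden one is meant. What is shaped like the rack but white is not meant.

How it is judged:
By the outcome, as a careful person would: the job done as asked, in the order asked, and still so for the second after the job is handed in, with the robot touching nothing.
It also fails if it takes over 70 s, if anything falls off the work surface, if the arm or the gripper's body presses on something with over 40 N, if the wrist force passes 120 N, or if a joint passes its speed limit or range.

## Working session

There is one attempt and no reset: what is moved stays moved. The work goes in short steps, Python scripts to look and compute and a tool call to move; the robot and the scene stay as the last step left them, time stands still between calls to the robot, and variables do not carry over. Pictures are saved under pics/ and viewed, and the job is handed in when it is done.

Besides the shell and the picture viewer there is one more tool, called in YAML: its name, and indented under it one key for each argument. move_arm: Moves the arm, as the interface text tells. Its arguments: {"type":"object","properties":{"moves":{"type":"array","items":{"type":"array","items":{"type":"number"}}},"claw":{"type":"number"},"newtons":{"type":"number"}},"required":["moves"]}

```bash
ls; mkdir -p pics; python3 - <<'E'
from cell import env, read_camera, camera_info, job, models
import cv2
o=env.get_obs(); print(o, env.nose_length)
for n in ["side","top","wrist"]:
    p,d=read_camera(n); cv2.imwrite(f"pics/{n}0.png",p[:,:,::-1])
    i=camera_info(n); print(n,i)
E
```

```text
pics
{'time_s': 0.0, 'qpos': array([-70.46857327,  18.43975435,  -4.01541405,  83.17200363,
         1.29655852,  78.53865214,  -3.26200418]), 'joint_velocities': array([-0.04832041, -0.02229508,  0.06920998, -0.02184674, -0.04382417,
       -0.11304534,  0.08125085]), 'effort': array([-1.76418282e-03, -4.91292429e+01, -4.04916890e-01, -3.12526774e+01,
       -6.40500477e-02,  4.34371771e-02,  2.00525628e-04]), 'tool_pos': array([0.20854842, 0.61511154, 0.23247898]), 'tool_rot': array([-9.01050881e+01, -7.04561002e-03, -1.87235393e+01]), 'force': array([ 0.84271543,  0.09332775, -0.32604279]), 'wrist_torque': array([ 0.00715496,  0.00173592, -0.00108322]), 'grip_width': 0.08684790804116005} 0.011
side {'fx': 459.5490172031684, 'fy': 459.5490172031684, 'cx': 257.1345243010883, 'cy': 192.66159889139425, 'distortion': array([0.01800777, 0.        , 0.        , 0.        , 0.        ]), 'R': array([[ 0.69970951, -0.71412883, -0.02065471],
       [-0.42960088, -0.3974748 , -0.81083714],
       [ 0.57083245,  0.57622374, -0.58490728]]), 't': array([-0.36434454,  0.33755127,  1.29952253])}
top {'fx': 459.4769826734695, 'fy': 459.4769826734695, 'cx': 248.1042479376925, 'cy': 190.49404031825506, 'distortion': array([0.01424751, 0.        , 0.        , 0.        , 0.        ]), 'R': array([[ 0.00276467, -0.99997492, -0.0065208 ],
       [-0.99349811, -0.00200448, -0.11383099],
       [ 0.11381507,  0.00679311, -0.99347873]]), 't': array([-0.04595687,  0.47209634,  1.48111642])}
wrist {'fx': 339.3363853504274, 'fy': 339.3363853504274, 'cx': 253.13283146947802, 'cy': 188.08994273733163, 'distortion': array([0.00300689, 0.        , 0.        , 0.        , 0.        ]), 'R': array([[ 0.32123222,  0.94699588, -0.00294297],
       [ 0.91831053, -0.31073965,  0.24524814],
       [ 0.23133448, -0.08148417, -0.96945587]]), 't': array([-0.6482203, -0.0292262,  0.3898428])}
```

View pics/side0.png

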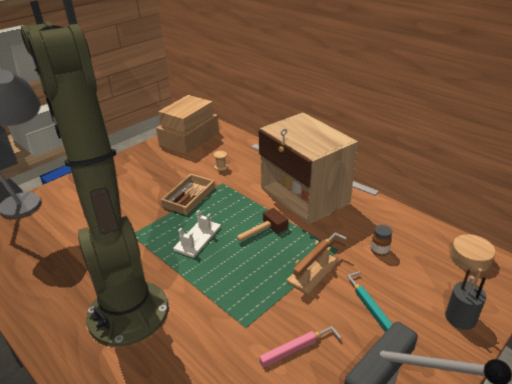

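View pics/top0.png

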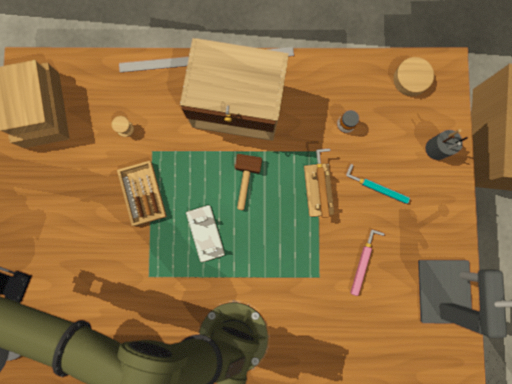

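View pics/wrist0.png

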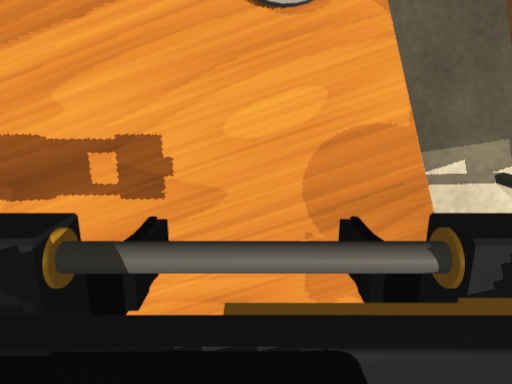

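Candidates for the pole, in top-picture pixels: wooden on the wooden rack (323,185), teal (385,190), pink (365,265). For the rack: wooden (318,190), white (205,233). By the description I choose the wooden pole on the wooden rack, and check it in a close crop.

```bash
cat > h.py <<'E'
import numpy as np, cv2
from cell import env, read_camera, camera_info, job, models
def K(i): return np.array([[i['fx'],0,i['cx']],[0,i['fy'],i['cy']],[0,0,1.]])
def cloud(i,d):
    h,w=d.shape; u,v=np.meshgrid(np.arange(w),np.arange(h))
    n=cv2.undistortPoints(np.stack([u,v],-1).reshape(-1,1,2).astype(float),K(i),i['distortion']).reshape(h,w,2)
    X=np.concatenate([n*d[...,None],d[...,None]],-1)
    X=(X-i['t'])@i['R']   # R^T (X-t)
    X[d<=0]=np.nan
    return X
def proj(i,P):
    P=np.atleast_2d(P).astype(float)
    return cv2.projectPoints(P,cv2.Rodrigues(i['R'])[0],i['t'],K(i),i['distortion'])[0].reshape(-1,2)
def crop(p,x0,y0,x1,y1,s,name):
    cv2.imwrite(name,cv2.resize(p[y0:y1,x0:x1,::-1],None,fx=s,fy=s,interpolation=cv2.INTER_CUBIC))
E
python3 - <<'E'
from h import *
for n in ["top","side"]:
    p,d=read_camera(n); i=camera_info(n); np.savez(f"{n}0.npz",p=p,d=d,X=cloud(i,d))
    if n=="top": crop(p,280,130,420,230,5,"pics/pt.png"); crop(p,170,30,310,150,5,"pics/ct.png")
    else: crop(p,250,200,400,310,5,"pics/ps.png"); crop(p,240,100,370,230,4,"pics/cs.png")
    for t in ["pole_mid","hook_finger","rack","cupboard","flap","eye_foot","jar_mid","mallet_mid","spool_mid","tray"]:
        for r in models.spot_in(t,n)[:4]: print(n,t,np.round(r['point'],4),round(r['score'],2))
print(env.get_obs()['time_s'])
E
```

```text
top pole_mid [ 0.473  -0.2803  0.0818] 0.85
top pole_mid [ 0.479  -0.4826  0.0252] 0.79
top pole_mid [ 0.2239 -0.4143  0.0226] 0.73
top hook_finger [ 0.4774 -0.4794  0.0242] 0.82
top hook_finger [ 0.2277 -0.4121  0.0299] 0.82
top hook_finger [ 0.4732 -0.2801  0.084 ] 0.67
top hook_finger [ 0.4748 -0.2677  0.0152] 0.55
top rack [0.3348 0.0926 0.0185] 0.96
top rack [ 0.4747 -0.2669  0.0139] 0.78
top cupboard [ 0.742  -0.0029  0.26  ] 0.69
top flap [0.6553 0.0095 0.2397] 0.71
top eye_foot [0.6573 0.0072 0.2394] 0.92
top eye_foot [ 0.4734 -0.28    0.0861] 0.51
top jar_mid [ 0.6947 -0.3686  0.0826] 0.8
top mallet_mid [ 0.5434 -0.0378  0.0452] 0.58
top mallet_mid [0.6559 0.0093 0.2389] 0.54
top spool_mid [0.6799 0.3712 0.0631] 0.55
top tray [0.4625 0.3057 0.011 ] 0.97
top tray [ 0.5427 -0.0399  0.0432] 0.21
side pole_mid [ 0.4689 -0.4887  0.0258] 0.66
side pole_mid [ 0.2181 -0.4203  0.0201] 0.63
side pole_mid [ 0.468  -0.2901  0.0875] 0.6
side hook_finger [ 0.467  -0.2847  0.0859] 0.88
side hook_finger [ 0.4737 -0.4933  0.0236] 0.65
side hook_finger [ 0.2169 -0.423   0.0213] 0.6
side hook_finger [ 0.6836 -0.3793  0.0539] 0.18
side rack [ 0.4575 -0.2997  0.011 ] 0.9
side rack [0.3292 0.0783 0.015 ] 0.65
side rack [ 0.4668 -0.2884  0.0889] 0.31
side cupboard [ 0.7133 -0.0629  0.1952] 0.87
side flap [ 0.6547 -0.0075  0.219 ] 0.7
side eye_foot [ 0.652  -0.0032  0.2171] 0.57
side jar_mid [ 0.6856 -0.3818  0.0525] 0.83
side mallet_mid [ 0.5374 -0.0516  0.0254] 0.62
side mallet_mid [ 0.7138 -0.0623  0.1961] 0.25
side spool_mid [0.6724 0.3577 0.042 ] 0.57
side tray [0.4553 0.307  0.0214] 0.76
1.25
```

View pics/pt.png

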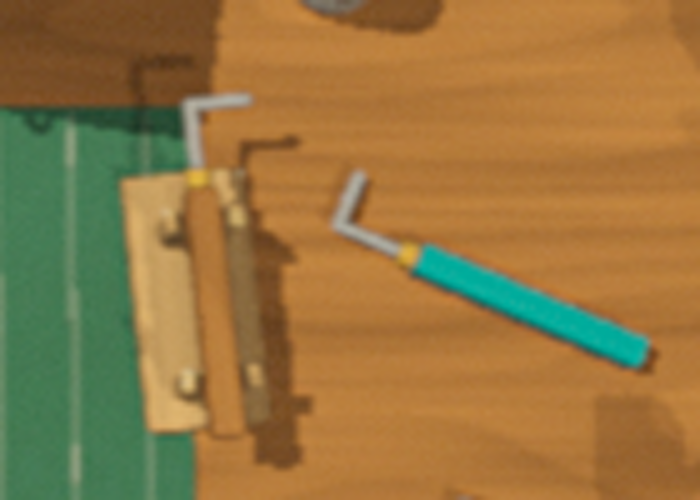

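View pics/ps.png

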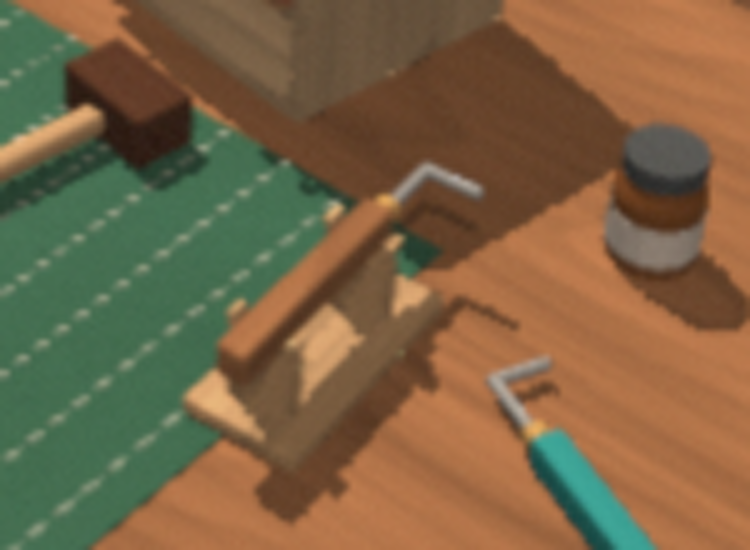

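View pics/ct.png

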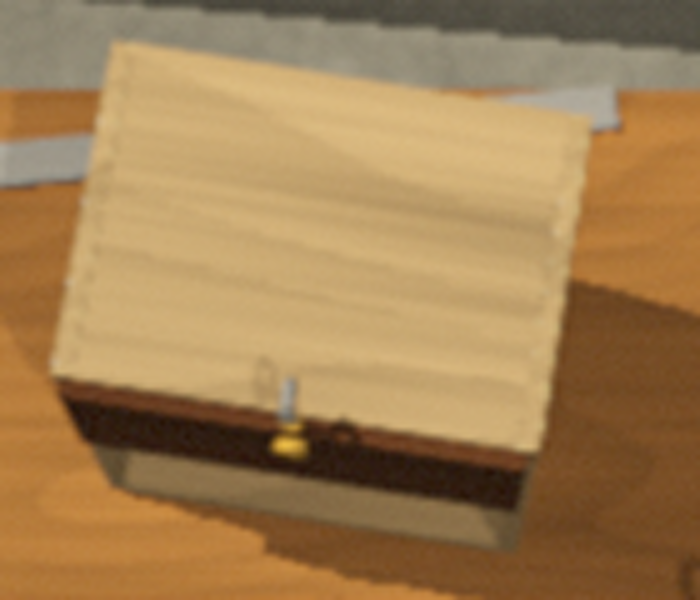

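View pics/cs.png

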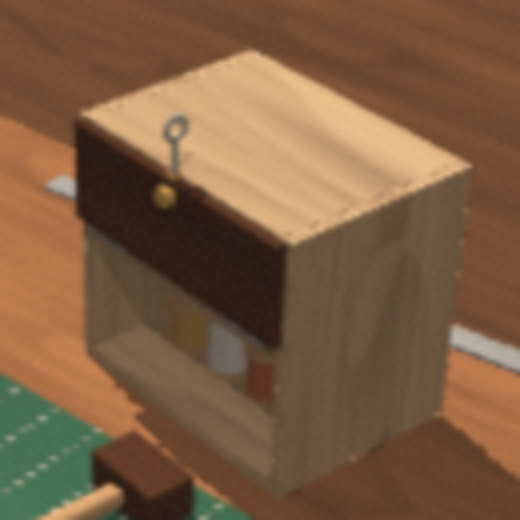

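The crops confirm it: the brown wooden pole lies on the tan rack with its hook pointing towards -y; teal and pink poles lie on the bench. The eye ring stands above the flap, at about (284,132) in the side picture.

```bash
cat > fit.py <<'E'
from h import *
from scipy.optimize import least_squares
it,is_=camera_info("top"),camera_info("side")
def W(p,P): # p=x,y,yaw ; z as is
    c,s=np.cos(p[2]),np.sin(p[2]); P=np.atleast_2d(P)
    return np.c_[p[0]+c*P[:,0]-s*P[:,1],p[1]+s*P[:,0]+c*P[:,1],P[:,2]]
def fit(obs,x0,dz=0):
    T=[o for o in obs if o[0]=='t'];S=[o for o in obs if o[0]=='s']
    def f(p):
        r=[]
        for i,L in((it,T),(is_,S)):
            if L: r.append((proj(i,W(p,np.array([o[1] for o in L])*1e-3))-np.array([o[2] for o in L])).ravel())
        return np.concatenate(r)
    s=least_squares(f,x0,loss='soft_l1'); print(np.round(s.x[:2],4),np.degrees(s.x[2]).round(2)); print(f(s.x).reshape(-1,2).round(1).tolist()); return s.x
c5=lambda u,v,x,y,s:((u+.5)/s-.5+x,(v+.5)/s-.5+y)
ct=lambda u,v:c5(u,v,170,30,5); cs=lambda u,v:c5(u,v,240,100,4); pt=lambda u,v:c5(u,v,280,130,5); ps=lambda u,v:c5(u,v,250,200,5)
E
python3 - <<'E'
from fit import *
print("cup"); 
A=[('t',(6,140,260),ct(55,378)),('t',(6,-140,260),ct(540,452)),('t',(206,140,260),ct(112,42)),('t',(206,-140,260),ct(592,120))]
B=[('s',(6,-140,260),cs(293,244)),('s',(206,-140,260),cs(470,166)),('s',(206,140,260),cs(252,50))]
fit(A,[.64,0,-.1]);fit(B,[.64,0,-.1]);c=fit(A+B,[.64,0,-.1])
print("pole")
z=73
A=[('t',(115,0,z),pt(190,105)),('t',(115,-40,z),pt(251,99)),('t',(-100,0,z+13),pt(226,432))]
B=[('s',(115,0,z),ps(428,170)),('s',(115,-40,z),ps(484,192)),('s',(-100,0,z+13),ps(235,352))]
fit(A,[.47,-.28,0]);fit(B,[.47,-.28,0]);p=fit(A+B,[.47,-.28,0])
D=np.load("top0.npz"); X=D['X']
for n,lab in(("top","t"),("side","s")):
    X=np.load(n+"0.npz")['X']
    m=(abs(X[...,0]-.45)<.15)&(abs(X[...,1]+.28)<.06)&(X[...,2]>.082)&(X[...,2]<.1)
    Q=X[m]; print(n,m.sum(),Q.mean(0).round(4)); u,s,v=np.linalg.svd(Q-Q.mean(0),full_matrices=False); print(v[0].round(3), np.degrees(np.arctan2(v[0][1],v[0][0])))
    m=(abs(X[...,0]-.75)<.12)&(abs(X[...,1])<.13)&(X[...,2]>.24)&(X[...,2]<.27)
    print("cuptop z",np.median(X[m][:,2]))
    m=(abs(X[...,0]-.65)<.05)&(abs(X[...,1])<.1)&(X[...,2]>.268)
    print("eye pts",X[m].round(3).tolist()[:40])
E
```

```text
cup
[0.6606 0.0099] -9.0
[[-0.6, -0.1], [0.1, 0.3], [0.1, 0.3], [0.4, -0.7]]
[0.6638 0.0114] -9.29
[[-0.2, 0.0], [0.4, -0.1], [-0.2, -0.0]]
[0.6611 0.0099] -9.02
[[-0.6, -0.3], [0.1, 0.2], [0.1, 0.1], [0.4, -0.8], [-0.2, 0.5], [0.2, 0.2], [-0.6, 0.3]]
pole
[ 0.483 -0.277] 4.79
[[-0.1, -0.4], [0.1, -0.2], [0.0, 0.7]]
[ 0.4846 -0.281 ] 6.33
[[-0.1, -0.3], [-0.0, 0.4], [0.1, -0.1]]
[ 0.4839 -0.2794] 5.7
[[0.1, -0.7], [0.3, -0.7], [1.3, 0.4], [-0.3, -0.2], [-0.3, 0.5], [-0.8, -0.5]]
top 285 [ 0.4644 -0.2804  0.086 ]
[-0.996 -0.092  0.008] -174.74236037331437
cuptop z 0.25945764335862664
eye pts [[0.674, 0.009, 0.309], [0.67, 0.011, 0.314], [0.669, 0.008, 0.316], [0.669, 0.006, 0.315], [0.666, 0.011, 0.316], [0.666, 0.008, 0.316], [0.671, 0.006, 0.301], [0.663, 0.011, 0.317], [0.663, 0.008, 0.319], [0.668, 0.006, 0.301], [0.66, 0.011, 0.318], [0.661, 0.008, 0.314], [0.666, 0.006, 0.297], [0.657, 0.011, 0.319], [0.659, 0.008, 0.312], [0.656, 0.014, 0.311], [0.654, 0.011, 0.319], [0.657, 0.009, 0.308], [0.654, 0.014, 0.31], [0.654, 0.011, 0.31], [0.654, 0.008, 0.311], [0.662, 0.007, 0.282],
[... 475 characters left out ...]
, [0.672, 0.012, 0.308], [0.67, 0.006, 0.311], [0.654, 0.013, 0.311], [0.655, 0.01, 0.312], [0.67, 0.005, 0.308], [0.653, 0.012, 0.309], [0.649, 0.004, 0.313], [0.669, 0.008, 0.303], [0.669, 0.004, 0.305], [0.648, 0.007, 0.309], [0.651, 0.006, 0.308], [0.666, 0.01, 0.3], [0.669, 0.008, 0.3], [0.669, 0.004, 0.301], [0.649, 0.008, 0.304], [0.652, 0.007, 0.303], [0.658, 0.007, 0.301], [0.663, 0.008, 0.299], [0.668, 0.008, 0.296], [0.654, 0.008, 0.298], [0.659, 0.008, 0.296], [0.661, 0.006, 0.296], [0.657, 0.007, 0.294], [0.666, 0.01, 0.289], [0.662, 0.01, 0.287], [0.661, 0.005, 0.289], [0.661, 0.01, 0.284], [0.666, 0.01, 0.282], [0.661, 0.009, 0.28], [0.661, 0.005, 0.282], [0.661, 0.01, 0.276]]
```

```bash
cat >> h.py <<'E'
from scipy.spatial.transform import Rotation as Ro
import json,os
def getc():
    return json.load(open('cmd.json'))
def Rc(c): return Ro.from_euler('xyz',c['rot'],degrees=True)
def row(p,rot,c=None):
    c=c or getc(); R=Rc(c); d=R.inv().apply(np.array(p)-c['pos'])*1e3
    w=(R.inv()*Ro.from_euler('xyz',rot,degrees=True)).as_rotvec(degrees=True)
    return np.r_[d,w].round(1).tolist()
def did(r):
    c=getc();R=Rc(c); p=np.array(c['pos'])+R.apply(np.array(r[:3])*1e-3)
    R2=R*Ro.from_rotvec(r[3:],degrees=True)
    json.dump(dict(pos=p.tolist(),rot=R2.as_euler('xyz',degrees=True).tolist()),open('cmd.json','w'))
    o=env.get_obs(); q=R2.inv()*Ro.from_euler('xyz',o['tool_rot'],degrees=True)
    print("cmd",p.round(4),R2.as_euler('xyz',degrees=True).round(2),"meas-cmd mm",((o['tool_pos']-p)*1e3).round(1),"rot err",q.as_rotvec(degrees=True).round(2),"t",o['time_s'],"F",o['force'].round(1),"w",o['grip_width'],"q",o['qpos'].round(1))
E
echo '{"pos":[0.209,0.616,0.234],"rot":[-90,0,-18.72]}' > cmd.json
python3 - <<'E'
from h import *
print(row([.45,.25,.28],[-90,0,-90])); print(row([.50,-.275,.28],[-90,0,-174.5]))
E
```

```text
[345.7, -46.0, -269.3, 0.0, 71.3, -0.0]
[561.6, -46.0, -750.5, -0.0, 155.8, -0.0]
```

move_arm:
  moves:
    - [346, -46, -269, 0, 71, 0]
    - [346, -46, -269, 0, 71, 0]
    - [346, -46, -269, 0, 71, 0]
    - [346, -46, -269, 0, 71, 0]
    - [346, -46, -269, 0, 71, 0]
    - [346, -46, -269, 0, 71, 0]
    - [346, -46, -269, 0, 71, 0]
    - [346, -46, -269, 0, 71, 0]
    - [346, -46, -269, 0, 71, 0]
    - [346, -46, -269, 0, 71, 0]
    - [560, -46, -750, 0, 156, 0]
    - [560, -46, -750, 0, 156, 0]
    - [560, -46, -750, 0, 156, 0]
    - [560, -46, -750, 0, 156, 0]
    - [560, -46, -750, 0, 156, 0]
    - [560, -46, -750, 0, 156, 0]
    - [560, -46, -750, 0, 156, 0]
    - [560, -46, -750, 0, 156, 0]
    - [560, -46, -750, 0, 156, 0]
    - [560, -46, -750, 0, 156, 0]
  claw: 60
  newtons: 55

```text
time_s: 2.92
tool_pos: [0.4834, -0.1464, 0.2795]
tool_rot: [-90.0, 0.1, -161.7]
force: [1.5, -0.2, 0.3]
grip_width: 0.0599
```

```bash
cat >> h.py <<'E'
def sync():
    o=env.get_obs(); json.dump(dict(pos=list(o['tool_pos']),rot=list(o['tool_rot'])),open('cmd.json','w')); print(o['tool_pos'].round(4),o['tool_rot'].round(2),o['qpos'].round(2),o['time_s'])
E
python3 - <<'E'
from h import *
sync()
print(row([.50,-.275,.24],[-90,0,-174.5]))
E
```

```text
[ 0.4834 -0.1464  0.2795] [-9.0010e+01  1.0000e-01 -1.6169e+02] [-26.73  -2.13  39.99 100.55   1.32  81.   -58.65] 2.9167
[24.7, 39.4, 127.3, 0.0, 12.8, -0.1]
```

move_arm:
  moves:
    - [25, 39, 127, 0, 12.8, 0]
    - [25, 39, 127, 0, 12.8, 0]
    - [25, 39, 127, 0, 12.8, 0]
    - [25, 39, 127, 0, 12.8, 0]
    - [25, 39, 127, 0, 12.8, 0]
    - [25, 39, 127, 0, 12.8, 0]
    - [25, 39, 127, 0, 12.8, 0]

```text
time_s: 3.5
tool_pos: [0.5012, -0.2711, 0.2402]
tool_rot: [-90.1, 0.0, -174.0]
force: [-0.4, -0.3, -0.1]
grip_width: 0.0601
```

```bash
python3 - <<'E'
from h import *
did([25,39,127,0,12.8,0])
i=camera_info("wrist"); p,d=read_camera("wrist"); np.savez("w1.npz",p=p,d=d,X=cloud(i,d)); cv2.imwrite("pics/w1.png",p[:,:,::-1])
E
```

```text
cmd [ 0.4996 -0.2748  0.2404] [-9.0040e+01  1.0000e-01 -1.7449e+02] meas-cmd mm [ 1.5  3.7 -0.2] rot err [-0.03 -0.46 -0.06] t 3.5 F [-0.4 -0.3 -0.1] w 0.0601274595490981 q [-16.5  10.5  48.   95.8  -8.   77.3 -51.2]
```

View pics/w1.png

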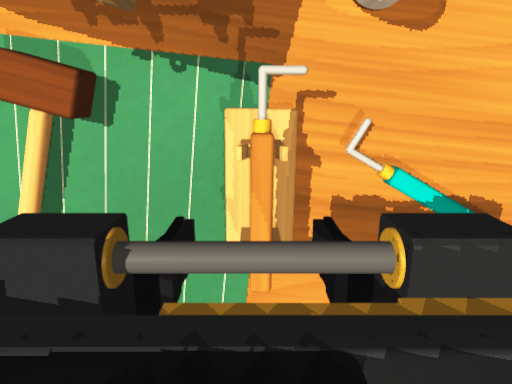

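Wrist picture: the wooden pole runs from (262,285) to the handle end at about (262,133), with the hook corner at (264,70) and tip at (307,70). I measure it from here.

move_arm:
  moves:
    - [0, 0, 0, 0, 0, 0]
    - [0, 0, 0, 0, 0, 0]

```text
time_s: 3.72
tool_pos: [0.5012, -0.2712, 0.2405]
tool_rot: [-90.0, 0.1, -174.0]
force: [-0.3, -0.1, 1.6]
grip_width: 0.0599
```

```bash
python3 - <<'E'
from h import *
did([0]*6)
i=camera_info("wrist"); p,d=read_camera("wrist"); X=cloud(i,d); np.savez("w2.npz",p=p,d=d,X=X,t=i['t'],R=i['R'])
crop(p,200,40,340,220,3,"pics/w2.png")
m=(X[...,2]>.080)&(X[...,2]<.092)&(X[...,0]>.35)&(X[...,0]<.56)&(abs(X[...,1]+.28)<.03)
Q=X[m];print(m.sum(),Q.mean(0))
v,u=np.nonzero(m);
for r in range(v.min(),v.max(),8):
    k=v==r
    if k.sum()>8: print(r,u[k].min(),u[k].max(),Q[k][:,0].mean().round(4),((Q[k][:,1].min()+Q[k][:,1].max())/2).round(4),(Q[k][:,1].max()-Q[k][:,1].min()).round(4),Q[k][:,2].mean().round(4))
m=(X[...,2]>.062)&(X[...,2]<.085)&(X[...,0]>.565)&(X[...,0]<.62)&(X[...,1]<-.24)&(X[...,1]>-.34)
print("hook",X[m].min(0),X[m].max(0))
E
```

```text
cmd [ 0.4996 -0.2748  0.2404] [-9.0040e+01  1.0000e-01 -1.7449e+02] meas-cmd mm [1.5 3.6 0.1] rot err [-0.01 -0.49 -0.02] t 3.7167 F [-0.3 -0.1  1.6] w 0.0598811847586542 q [-16.5  10.4  48.1  95.8  -8.   77.3 -51.1]
3018 [ 0.48027787 -0.28145737  0.08491165]
136 251 273 0.5385 -0.2758 0.0197 0.0844
144 250 274 0.5314 -0.2767 0.0217 0.085
152 250 273 0.5242 -0.2769 0.0207 0.085
160 250 273 0.5169 -0.2778 0.021 0.0849
168 250 273 0.5095 -0.2786 0.0211 0.0849
176 250 273 0.5021 -0.2795 0.0213 0.085
184 250 273 0.4946 -0.2803 0.0214 0.0852
192 250 272 0.4869 -0.2806 0.0204 0.0849
200 250 272 0.4792 -0.2816 0.0207 0.0851
208 250 272 0.4714 -0.2824 0.0208 0.085
216 250 272 0.4635 -0.2833 0.0209 0.0851
224 250 272 0.4555 -0.2842 0.021 0.0852
232 250 272 0.4474 -0.2851 0.0213 0.085
240 250 271 0.4392 -0.2855 0.0203 0.0852
280 250 270 0.3967 -0.2897 0.0199 0.0855
288 250 270 0.3878 -0.2906 0.02 0.0854
hook [ 0.56501596 -0.30955633  0.07068818] [ 0.60245064 -0.26689133  0.0785846 ]
```

View pics/w2.png

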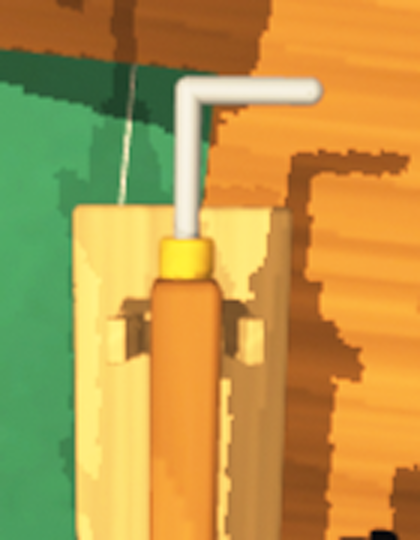

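```bash
python3 - <<'E'
from h import *
sync()
print(row([.50,-.2795,.12],[-90,0,-174.4]),row([.50,-.2795,.065],[-90,0,-174.4]))
E
```

```text
[ 0.501  -0.2715  0.2405] [-9.0030e+01  7.0000e-02 -1.7403e+02] [-16.52  10.45  48.1   95.8   -8.03  77.26 -51.14] 3.7667
[2.0, 120.4, 7.9, 0.0, 0.4, -0.1] [2.1, 175.4, 7.9, 0.0, 0.4, -0.1]
```

move_arm:
  moves:
    - [2, 40, 8, 0, 0.4, 0]
    - [2, 80, 8, 0, 0.4, 0]
    - [2, 120, 8, 0, 0.4, 0]
    - [2, 140, 8, 0, 0.4, 0]
    - [2, 158, 8, 0, 0.4, 0]
    - [2, 170, 8, 0, 0.4, 0]
    - [2, 175, 8, 0, 0.4, 0]
    - [2, 175, 8, 0, 0.4, 0]
    - [2, 175, 8, 0, 0.4, 0]

```text
time_s: 4.52
tool_pos: [0.5001, -0.2811, 0.0659]
tool_rot: [-90.0, 0.1, -174.5]
force: [0.8, -0.4, -0.6]
grip_width: 0.0602
```

```bash
python3 - <<'E'
from h import *
did([2,175,8,0,.4,0])
i=camera_info("wrist"); p,d=read_camera("wrist"); cv2.imwrite("pics/w3.png",p[:,:,::-1])
E
```

```text
cmd [ 0.5001 -0.2796  0.0654] [-9.0030e+01  7.0000e-02 -1.7443e+02] meas-cmd mm [ 0.  -1.5  0.4] rot err [0.07 0.1  0.  ] t 4.5167 F [ 0.8 -0.4 -0.6] w 0.06020778684574461 q [-11.   21.8  44.9 106.3 -17.8  59.1 -43.4]
```

View pics/w3.png

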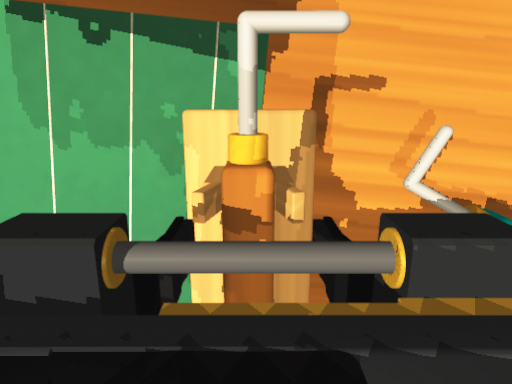

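move_arm:
  moves:
    - [0, 0, -2, 0, 0, 0]
    - [0, 0, -2, 0, 0, 0]

```text
time_s: 4.73
tool_pos: [0.5, -0.2787, 0.066]
tool_rot: [-90.0, 0.1, -174.5]
force: [0.6, 0.3, 0.7]
grip_width: 0.06
```

move_arm:
  moves:
    - [0, 0, 0, 0, 0, 0]
    - [0, 0, 0, 0, 0, 0]
    - [0, 0, 0, 0, 0, 0]
    - [0, 0, 0, 0, 0, 0]
    - [0, 0, 0, 0, 0, 0]
    - [0, 0, 0, 0, 0, 0]
  claw: 15
  newtons: 5

```text
time_s: 5.23
tool_pos: [0.4992, -0.2789, 0.0649]
tool_rot: [-90.0, -0.0, -174.5]
force: [0.3, 0.4, -1.0]
grip_width: 0.028
```

move_arm:
  moves:
    - [0, 0, 0, 0, 0, 0]
    - [0, 0, 0, 0, 0, 0]
    - [0, 0, 0, 0, 0, 0]
    - [0, 0, 0, 0, 0, 0]

```text
time_s: 5.57
tool_pos: [0.4991, -0.2788, 0.0649]
tool_rot: [-90.0, -0.0, -174.5]
force: [-0.2, -0.3, -0.5]
grip_width: 0.0218
```

move_arm:
  moves:
    - [0, 0, 0, 0, 0, 0]
    - [0, 0, 0, 0, 0, 0]
    - [0, 0, 0, 0, 0, 0]
    - [0, 0, 0, 0, 0, 0]
  newtons: 50

```text
time_s: 5.9
tool_pos: [0.4992, -0.2788, 0.0649]
tool_rot: [-90.0, -0.0, -174.5]
force: [-1.5, 0.1, -0.8]
grip_width: 0.0217
```

```bash
python3 - <<'E'
from h import *
sync(); o=env.get_obs(); print(o['force'],o['wrist_torque'],o['grip_width'])
json.dump(getc(),open('grasp.json','w'))
i=camera_info("wrist"); p,d=read_camera("wrist"); X=cloud(i,d);np.savez("w4.npz",p=p,d=d,X=X,t=i['t'],R=i['R']); cv2.imwrite("pics/w4.png",p[:,:,::-1])
E
```

```text
[ 0.4992 -0.2788  0.0649] [ -90.     -0.   -174.54] [-11.19  21.68  44.87 106.53 -17.7   58.98 -43.62] 5.9
[-1.52667111  0.08444102 -0.78804244] [-0.14968049  0.12771452  0.04549937] 0.02170967697146417
```

View pics/w4.png

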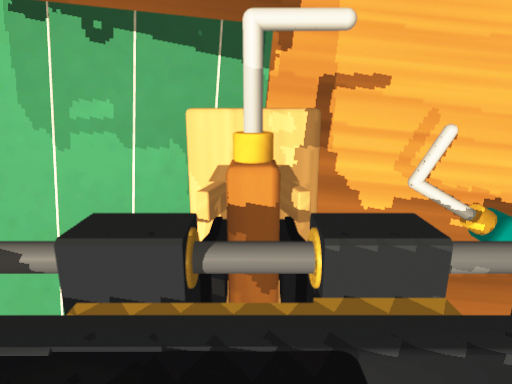

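```bash
python3 - <<'E'
from h import *
c=getc();R=Rc(c)
D=np.load("w4.npz");X=D['X'];p=D['p'].astype(int)
T=R.inv().apply((X-np.array(c['pos'])).reshape(-1,3)).reshape(X.shape)*1e3
for v in (12,18,24):
    for u in (252,260,280,300,320,340,350): print(v,u,T[v,u].round(1),p[v,u])
m=(T[...,0]<-80)&(T[...,0]>-115)&(abs(T[...,1]+8)<9)&(abs(T[...,2]-20)<30)
Q=T[m];print(m.sum(),Q.min(0),Q.max(0),np.percentile(Q,[2,98],axis=0))
print(row([.50,-.279,.29],[-90,0,-174.5]),row([.50,.084,.299],[-90,0,-189]))
E
```

```text
12 252 [-98.8 -10.5   0. ] [251 248 235]
12 260 [-98.9 -10.3   3. ] [248 242 227]
12 280 [-98.4 -12.2  10.4] [248 243 228]
12 300 [-98.9 -10.2  18.1] [248 242 227]
12 320 [-98.7 -11.   25.5] [248 243 228]
12 340 [-98.6 -11.2  32.9] [248 243 228]
12 350 [-98.4 -12.1  36.4] [245 239 221]
18 252 [-96.7 -10.9   0. ] [253 251 242]
18 260 [-96.5 -11.6   3. ] [252 249 238]
18 280 [-96.2 -13.2  10.4] [252 249 238]
18 300 [-96.3 -12.5  17.9] [252 249 238]
18 320 [-96.7 -10.8  25.6] [252 249 237]
18 340 [-96.5 -11.7  32.9] [252 248 237]
18 350 [-96.4 -11.8  36.7] [249 244 230]
24 252 [-94.4 -11.7   0. ] [253 251 243]
24 260 [-94.9  -9.5   3.1] [235 227 202]
24 280 [-94.6 -11.   10.6] [236 228 205]
24 300 [-94.6 -10.7  18.2] [236 228 203]
24 320 [-94.3 -12.5  25.4] [235 228 203]
24 340 [-94.6 -11.   33.3] [235 227 202]
24 350 [-94.8  -9.9  37.3] [222 210 184]
3275 [-101.22810528  -13.63024802   -3.5874576 ] [-80.03049065  -5.77032563  39.81787256] [[-100.75345081  -12.45221317   -3.10384605]
 [ -81.23028975   -7.85748554   37.69982844]]
[-0.8, -225.1, 0.3, -0.0, -0.0, 0.0] [-35.3, -234.1, -361.1, -0.0, 14.5, 0.0]
```

move_arm:
  moves:
    - [0, -6, 0, 0, 0, 0]
    - [0, -15, 0, 0, 0, 0]
    - [0, -30, 0, 0, 0, 0]
    - [0, -60, 0, 0, 0, 0]
    - [0, -100, 0, 0, 0, 0]
    - [0, -140, 0, 0, 0, 0]
    - [0, -180, 0, 0, 0, 0]
    - [0, -220, 0, 0, 0, 0]
    - [-35, -234, -36, 0, 14.5, 0]
    - [-35, -234, -72, 0, 14.5, 0]
    - [-35, -234, -110, 0, 14.5, 0]
    - [-35, -234, -148, 0, 14.5, 0]
    - [-35, -234, -186, 0, 14.5, 0]
    - [-35, -234, -225, 0, 14.5, 0]
    - [-35, -234, -264, 0, 14.5, 0]
    - [-35, -234, -302, 0, 14.5, 0]
    - [-35, -234, -338, 0, 14.5, 0]
    - [-35, -234, -361, 0, 14.5, 0]
    - [-35, -234, -361, 0, 14.5, 0]
    - [-35, -234, -361, 0, 14.5, 0]

```text
time_s: 7.62
tool_pos: [0.4994, 0.0851, 0.2995]
tool_rot: [-90.0, 0.0, 171.1]
force: [0.2, -0.5, -1.8]
grip_width: 0.0219
```

```bash
python3 - <<'E'
from h import *
did([-35,-234,-361,0,14.5,0]); sync(); o=env.get_obs(); print(o['force'],o['wrist_torque'])
for n in ("wrist","top","side"):
    i=camera_info(n); p,d=read_camera(n); X=cloud(i,d);np.savez(n+"5.npz",p=p,d=d,X=X,t=i['t'],R=i['R']); cv2.imwrite(f"pics/{n}5.png",p[:,:,::-1])
E
```

```text
cmd [0.4997 0.0839 0.2989] [-90.    -0.   170.96] meas-cmd mm [-0.3  1.2  0.6] rot err [ 0.01 -0.18  0.03] t 7.6167 F [ 0.2 -0.5 -1.8] w 0.021944487187095543 q [ -44.6   -1.8   31.5   98.2    0.9   83.3 -112.1]
[0.4994 0.0851 0.2995] [-8.9990e+01  2.0000e-02  1.7114e+02] [ -44.62   -1.76   31.47   98.19    0.94   83.29 -112.14] 7.6167
[ 0.21233426 -0.54504017 -1.78367046] [-0.17082934  0.12108724  0.03183989]
```

View pics/wrist5.png

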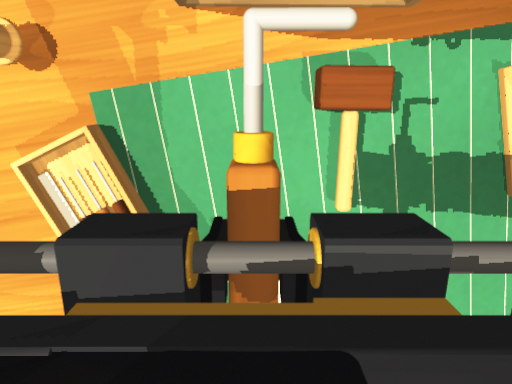

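View pics/side5.png

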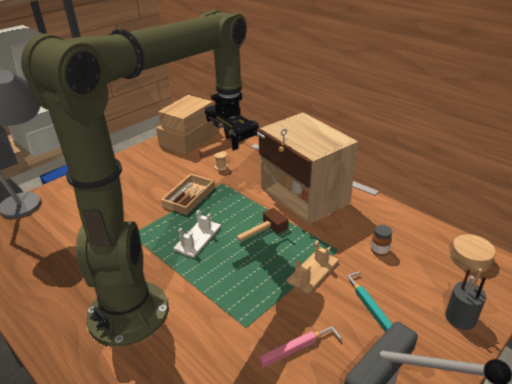

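```bash
python3 - <<'E'
from h import *
c=getc();R=Rc(c)
yaw=np.radians(-9.02); ex=np.array([np.cos(yaw),np.sin(yaw),0]);ez=np.array([0,0,1.])
def ring(ctr,r,n=90):
    a=np.linspace(0,2*np.pi,n); return ctr+r*(np.cos(a)[:,None]*ex+np.sin(a)[:,None]*ez)
S=8
for n,(x0,y0) in (("side",(225,90)),("top",(190,75))):
    i=camera_info(n); D=np.load(n+"5.npz"); p=D['p']
    im=cv2.resize(p[y0:y0+75,x0:x0+100,::-1],None,fx=S,fy=S,interpolation=cv2.INTER_CUBIC)
    def dr(P,col):
        q=(proj(i,P)-[x0,y0]+.5)*S-.5
        cv2.polylines(im,[np.round(q).astype(int)],False,col,1)
    ctr=np.array([.661,.0095,.3065])
    dr(ring(ctr,.007),(0,255,0));dr(ring(ctr,.013),(0,255,0))
    hk=np.array(c['pos'])+R.apply(np.array([[0,-8,0],[-97,-8,0],[-97,-8,40]])*1e-3)
    dr(hk,(255,0,255)); print(hk.round(4))
    cv2.imwrite(f"pics/ov_{n}5.png",im)
E
```

```text
[[0.4994 0.0851 0.3075]
 [0.5952 0.0701 0.3075]
 [0.589  0.0306 0.3075]]
[[0.4994 0.0851 0.3075]
 [0.5952 0.0701 0.3075]
 [0.589  0.0306 0.3075]]
```

View pics/ov_side5.png

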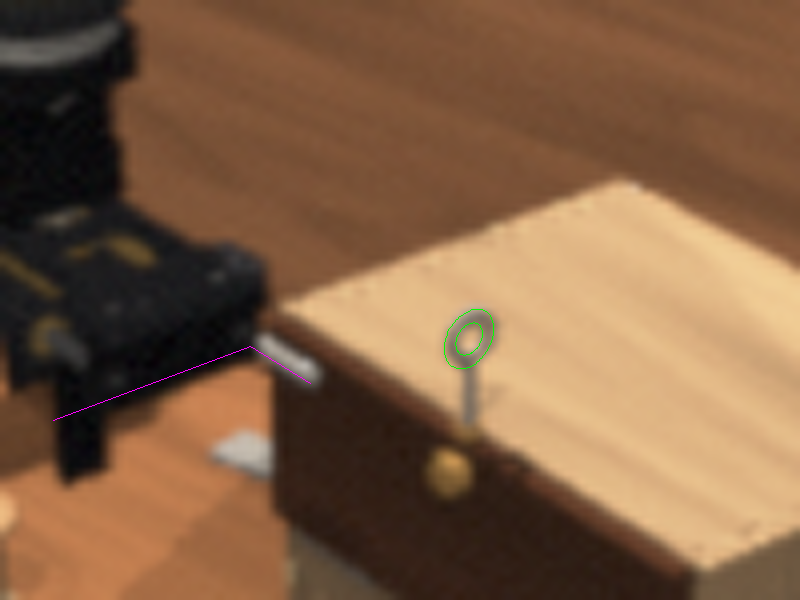

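View pics/ov_top5.png

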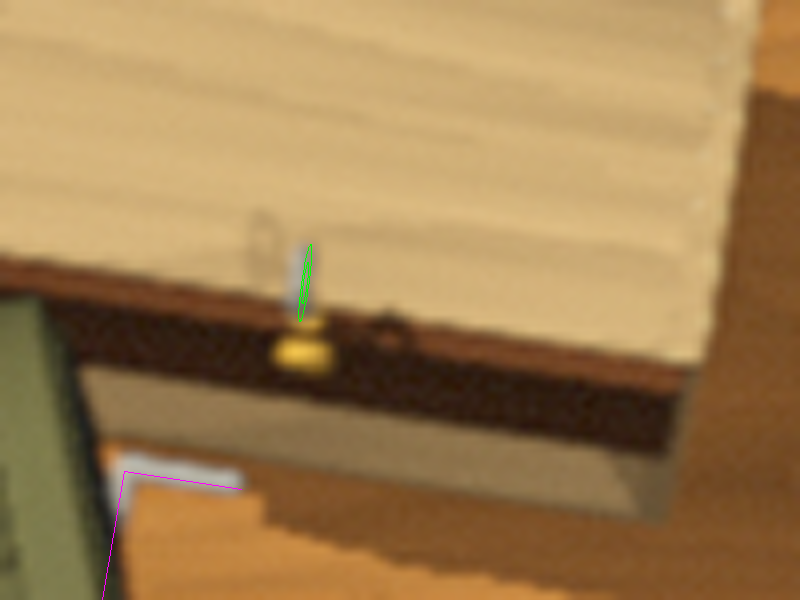

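move_arm:
  moves:
    - [-30, 1, -4, 0, 0, 0]
    - [-55, 2, -8, 0, 0, 0]
    - [-66, 3, -10, 0, 0, 0]
    - [-71, 3, -10, 0, 0, 0]
    - [-71, 3, -10, 0, 0, 0]
    - [-71, 3, -10, 0, 0, 0]
    - [-71, 3, -10, 0, 0, 0]

```text
time_s: 8.35
tool_pos: [0.5708, 0.082, 0.2963]
tool_rot: [-90.0, -0.0, 170.9]
force: [0.5, -0.3, -1.2]
grip_width: 0.0213
```

```bash
cat > look.py <<'E'
from h import *
import sys
def look(tag,ctr=[.661,.0095,.3065],s0=(245,105),t0=(190,75),w=True):
    c=getc();R=Rc(c)
    yaw=np.radians(-9.02); ex=np.array([np.cos(yaw),np.sin(yaw),0]);ez=np.array([0,0,1.])
    ctr=np.array(ctr)
    def ring(ctr,r,n=90):
        a=np.linspace(0,2*np.pi,n); return ctr+r*(np.cos(a)[:,None]*ex+np.sin(a)[:,None]*ez)
    S=10
    for n,(x0,y0) in (("side",s0),("top",t0)):
        i=camera_info(n); p,d=read_camera(n); np.savez(f"{n}{tag}.npz",p=p,d=d,X=cloud(i,d))
        im=cv2.resize(p[y0:y0+55,x0:x0+75,::-1],None,fx=S,fy=S,interpolation=cv2.INTER_CUBIC); raw=im.copy()
        def dr(P,col):
            q=(proj(i,P)-[x0,y0]+.5)*S-.5
            cv2.polylines(im,[np.round(q).astype(int)],False,col,1)
        dr(ring(ctr,.007),(0,255,0));dr(ring(ctr,.013),(0,255,0))
        dr(np.array(c['pos'])+R.apply(np.array([[0,-8,0],[-97,-8,0],[-97,-8,40]])*1e-3),(255,0,255))
        cv2.imwrite(f"pics/ov_{n}{tag}.png",im)
    i=camera_info("wrist"); p,d=read_camera("wrist"); np.savez(f"wrist{tag}.npz",p=p,d=d,X=cloud(i,d),t=i['t'],R=i['R']); cv2.imwrite(f"pics/wrist{tag}.png",p[:,:,::-1])
E
python3 - <<'E'
from look import *
sync(); o=env.get_obs(); print(o['force'],o['wrist_torque']); look("6")
E
```

```text
[0.5708 0.082  0.2963] [-9.0030e+01 -2.0000e-02  1.7091e+02] [ -41.37    8.65   34.59   89.48   -4.96   83.41 -105.6 ] 8.35
[ 0.50694979 -0.3227857  -1.22951407] [-0.0732351   0.13622206 -0.01017903]
```

View pics/ov_side6.png

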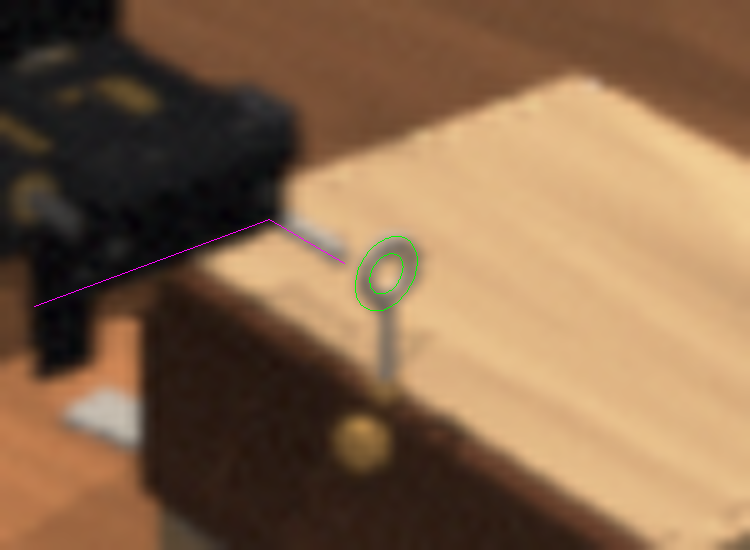

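View pics/ov_top6.png

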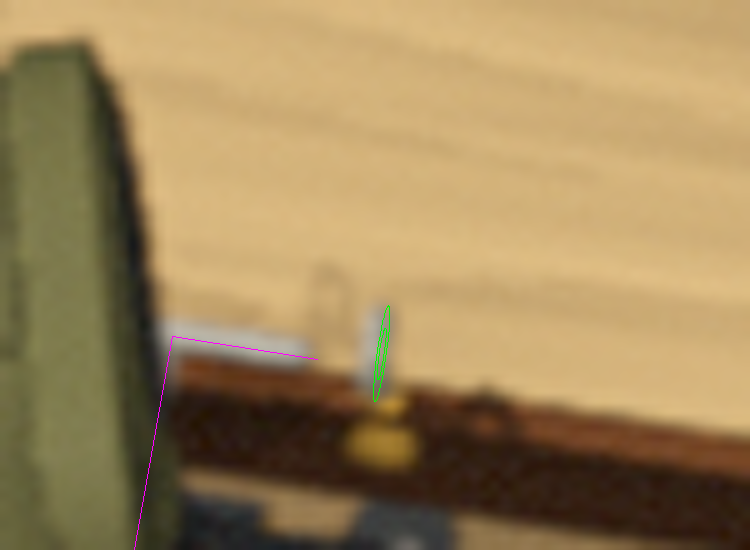

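View pics/wrist6.png

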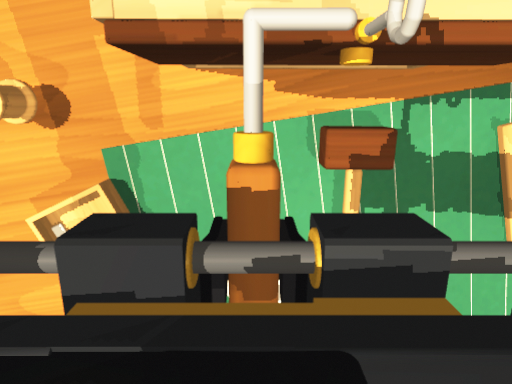

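```bash
python3 - <<'E'
from h import *
c=getc();R=Rc(c)
D=np.load("wrist6.npz");X=D['X'];p=D['p']
T=R.inv().apply((X-np.array(c['pos'])).reshape(-1,3)).reshape(X.shape)*1e3
m=(abs(T[...,2]-60)<12)&(T[...,1]>-40)&(T[...,1]<20)&(T[...,0]<-75)
v,u=np.nonzero(m); print(m.sum(),u.min(),u.max(),v.min(),v.max()); 
for r in range(0,42,3):
    k=v==r
    if k.any():
        print(r,[(int(uu),*T[r,uu].round(1).tolist()) for uu in u[k][::4]])
crop(p,330,0,450,70,6,"pics/wr6.png")
for uu in (262,290,320,345): print(T[12,uu].round(1),T[18,uu].round(1),T[26,uu].round(1))
E
```

```text
1501 372 425 0 43
0 [(389, -106.3, 1.9, 55.3), (393, -105.4, -1.5, 55.6), (397, -105.2, -2.4, 56.8), (401, -105.3, -2.0, 58.6), (408, -101.3, -16.9, 55.2), (412, -100.5, -20.1, 55.3), (416, -100.3, -20.9, 56.3), (420, -100.4, -20.3, 57.9), (424, -100.0, -21.8, 58.6)]
3 [(389, -105.0, 0.9, 55.0), (393, -104.6, -0.6, 56.0), (397, -104.3, -1.6, 57.3), (401, -104.1, -2.4, 58.5), (408, -99.9, -18.7, 54.6), (412, -99.6, -20.0, 55.4), (416, -99.3, -21.0, 56.4), (420, -99.3, -20.9, 57.8), (424, -99.7, -19.7, 59.7)]
6 [(388, -104.3, 2.8, 55.4), (392, -103.4, -0.7, 55.7), (396, -103.5, -0.6, 57.3), (400, -103.2, -1.5, 58.6), (407, -99.1, -18.1, 54.5), (411, -98.7, -19.9, 55.2), (415, -98.6, -20.2, 56.5), (419, -98.5, -20.5, 57.7), (423, -98.5, -20.5, 59.1)]
9 [(388, -102.6, 0.2, 54.6), (392, -102.4, -0.5, 55.9), (396, -102.1, -1.8, 57.0), (400, -102.2, -1.4, 58.8), (407, -98.3, -17.4, 55.0), (411, -97.7, -19.9, 55.3), (415, -98.1, -18.3, 57.4), (419, -97.5, -20.7, 57.8), (423, -97.9, -19.1, 59.9)]
12 [(384, -103.1, 7.3, 55.5), (388, -101.5, 0.2, 54.7), (392, -101.0, -1.8, 55.5), (396, -101.2, 
[... 2026 characters left out ...]
, (392, -92.4, -6.2, 54.7), (396, -91.7, -10.1, 54.7), (400, -91.2, -13.1, 55.0), (404, -90.9, -14.7, 55.9), (408, -90.4, -17.1, 56.3), (412, -90.7, -15.5, 58.5)]
36 [(389, -91.7, -4.1, 54.4), (394, -91.2, -7.1, 55.2), (398, -90.5, -11.2, 55.1), (402, -90.2, -13.0, 55.9), (406, -89.9, -14.3, 56.9), (410, -90.1, -13.2, 58.8)]
39 [(390, -90.8, -3.1, 55.2), (394, -89.9, -8.4, 54.8), (398, -89.6, -10.2, 55.7), (402, -89.4, -11.6, 56.6), (406, -89.1, -12.9, 57.6)]
[-98.7 -11.4   3.3] [-96.9 -10.3   3.4] [-94.4  -9.2   3.4]
[-98.8 -11.1  13.8] [-96.7 -11.4  13.9] [-94. -11.  14.]
[-98.8 -11.2  25.1] [-96.8 -11.1  25.2] [-94.4  -8.9  25.7]
[-99.2  -9.6  34.8] [-96.7 -11.2  34.6] [-94.4  -9.1  35.3]
```

View pics/wr6.png

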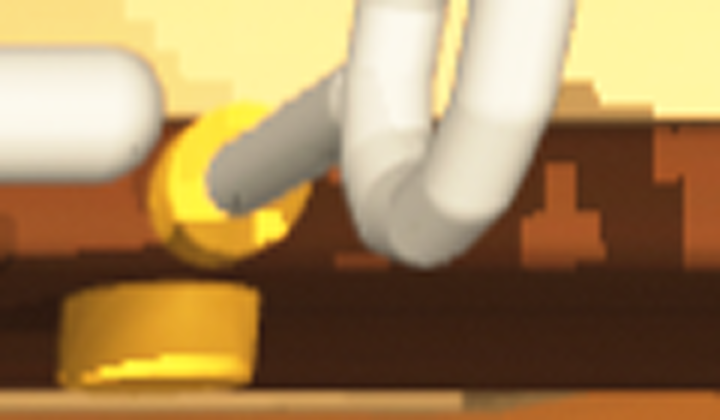

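move_arm:
  moves:
    - [-2, 0, 0, 0, 0, 0]
    - [-4.5, -0.5, 3, 0, 0, 0]
    - [-4.5, -0.5, 6, 0, 0, 0]
    - [-4.5, -0.5, 8, 0, 0, 0]
    - [-4.5, -0.5, 8, 0, 0, 0]
    - [-4.5, -0.5, 8, 0, 0, 0]

```text
time_s: 9.0
tool_pos: [0.5745, 0.0737, 0.2965]
tool_rot: [-90.0, -0.0, 170.9]
force: [0.1, -0.8, -1.8]
grip_width: 0.0218
```

```bash
python3 - <<'E'
from look import *
sync(); o=env.get_obs(); print(o['force'],o['wrist_torque']); look("7")
c=getc();R=Rc(c)
D=np.load("wrist7.npz");X=D['X'];p=D['p']
T=R.inv().apply((X-np.array(c['pos'])).reshape(-1,3)).reshape(X.shape)*1e3
m=(abs(T[...,2]-50)<9)&(T[...,1]>-40)&(T[...,1]<2)&(T[...,0]<-75)
from scipy.optimize import least_squares
Q=T[m]
# torus fit: R=10,r=3, plane normal z
f=lambda s: np.hypot(np.hypot(Q[:,0]-s[0],Q[:,1]-s[1])-10,Q[:,2]-s[2])-3
s=least_squares(f,[-102,-8.5,50],loss='soft_l1',f_scale=.5); print(len(Q),s.x.round(2),np.abs(f(s.x)).mean())
m=(T[...,2]>8)&(T[...,2]<36)&(T[...,1]>-16)&(T[...,1]<-4)&(T[...,0]<-85)
Q=T[m]
g=lambda s: np.hypot(Q[:,0]-s[0]-s[2]*(Q[:,2]-20),Q[:,1]-s[1]-s[3]*(Q[:,2]-20))-4
s=least_squares(g,[-97,-8,0,0],loss='soft_l1',f_scale=.5); print(len(Q),s.x.round(3),np.abs(g(s.x)).mean())
E
```

```text
[0.5745 0.0737 0.2965] [-90.01  -0.   170.92] [ -40.67    9.04   34.97   89.12   -5.21   83.48 -104.52] 9.0
[ 0.05111242 -0.83815448 -1.80269547] [-0.02704379  0.13394289  0.00864434]
1661 [-96.35  -8.05  50.08] 0.40130758735710126
1698 [-9.7339e+01 -7.4630e+00 -0.0000e+00 -6.0000e-03] 0.4446367321140372
```

View pics/ov_side7.png

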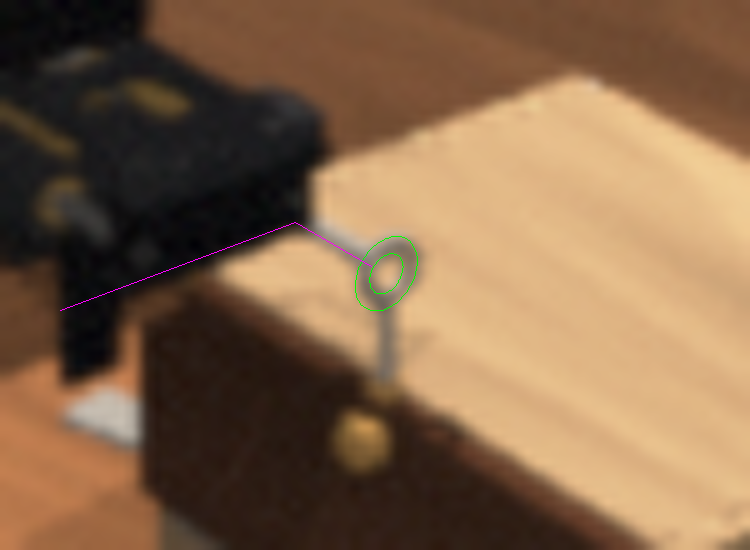

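View pics/ov_top7.png

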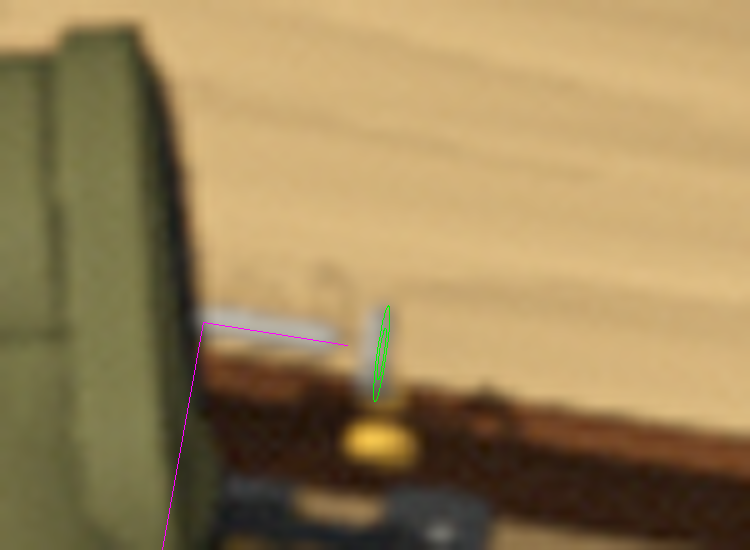

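move_arm:
  moves:
    - [0.8, -0.5, 0, 0, 0, 0]
    - [0.8, -0.5, 3, 0, 0, 0]
    - [0.8, -0.5, 6, 0, 0, 0]
    - [0.8, -0.5, 9, 0, 0, 0]
    - [0.8, -0.5, 12, 0, 0, 0]
    - [0.8, -0.5, 14, 0, 0, 0]
    - [0.8, -0.5, 14, 0, 0, 0]

```text
time_s: 9.73
tool_pos: [0.5716, 0.0593, 0.2971]
tool_rot: [-90.0, 0.0, 170.9]
force: [0.4, -0.3, -1.2]
grip_width: 0.0213
```

```bash
python3 - <<'E'
from look import *
sync(); o=env.get_obs(); print(o['force'],o['wrist_torque']); look("8")
crop(np.load("wrist8.npz")['p'],300,0,420,70,6,"pics/wr8.png")
E
```

```text
[0.5716 0.0593 0.2971] [-9.0000e+01  2.0000e-02  1.7089e+02] [ -40.03    8.38   35.46   89.72   -4.88   83.45 -103.42] 9.7333
[ 0.38825844 -0.32147488 -1.15820508] [-0.04838053  0.13275984 -0.00868479]
```

View pics/wr8.png

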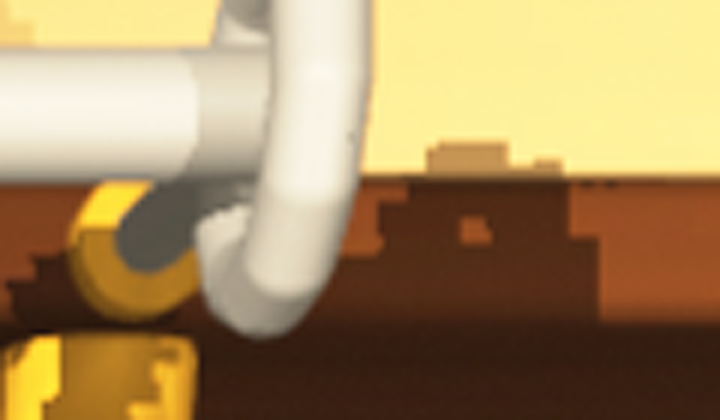

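View pics/ov_side8.png

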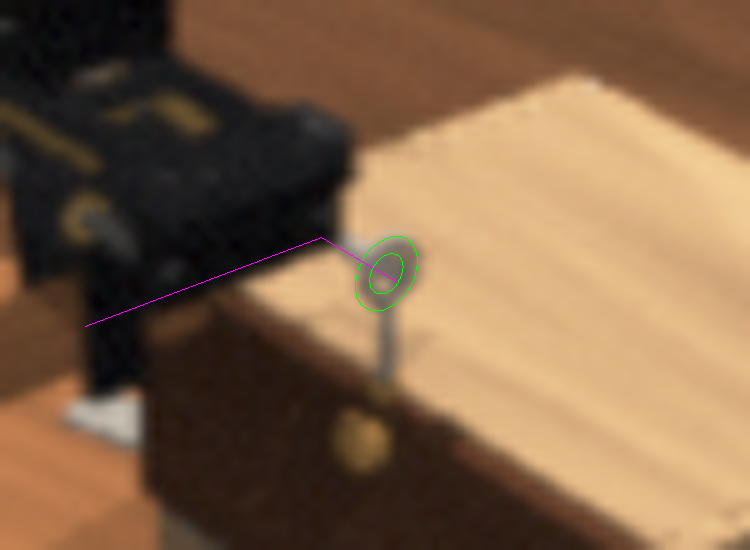

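move_arm:
  moves:
    - [0, 0, 3, 0, 0, 0]
    - [0, 0, 6, 0, 0, 0]
    - [0, 0, 9, 0, 0, 0]
    - [0, 0, 12, 0, 0, 0]
    - [0, 0, 15, 0, 0, 0]
    - [0, 0, 17, 0, 0, 0]
    - [0, 0, 17, 0, 0, 0]
    - [0, 0, 17, 0, 0, 0]

```text
time_s: 10.55
tool_pos: [0.5689, 0.0434, 0.297]
tool_rot: [-90.0, 0.0, 170.9]
force: [0.5, 0.9, -1.0]
grip_width: 0.0216
```

```bash
python3 - <<'E'
from look import *
sync(); o=env.get_obs(); print(o['force'],o['wrist_torque']); look("9")
crop(np.load("wrist9.npz")['p'],260,0,400,80,5,"pics/wr9.png")
c=getc();R=Rc(c)
D=np.load("wrist9.npz");X=D['X'];p=D['p']
T=R.inv().apply((X-np.array(c['pos'])).reshape(-1,3)).reshape(X.shape)*1e3
from scipy.optimize import least_squares
for zc in (19,):
    m=(abs(T[...,2]-zc)<6)&(T[...,1]>-40)&(T[...,1]<2)&(T[...,0]<-75)&~((abs(T[...,0]+97)<5)&(abs(T[...,1]+8)<6))
    Q=T[m]
    f=lambda s: np.hypot(np.hypot(Q[:,0]-s[0],Q[:,1]-s[1])-10,Q[:,2]-s[2])-3
    s=least_squares(f,[-97,-8,zc],loss='soft_l1',f_scale=.5); print(len(Q),s.x.round(2),np.abs(f(s.x)).mean())
E
```

```text
[0.5689 0.0434 0.297 ] [-9.0020e+01  1.0000e-02  1.7094e+02] [ -39.21    7.82   36.01   90.29   -4.63   83.38 -101.98] 10.55
[ 0.45102878  0.85166223 -0.95850247] [-0.00868752  0.1437109  -0.0165725 ]
1004 [-96.89  -7.27  19.37] 0.3860353549711318
```

View pics/wr9.png

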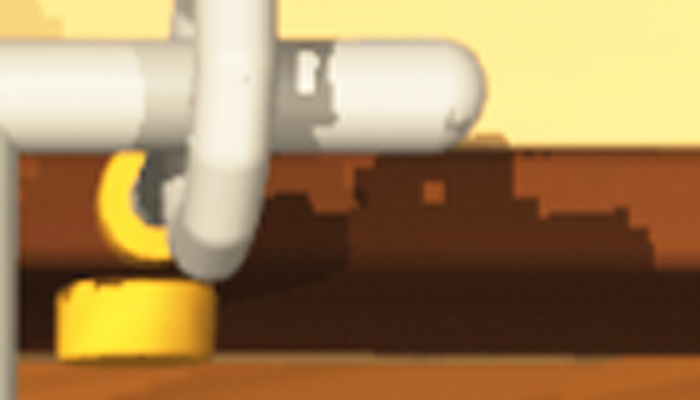

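View pics/ov_top9.png

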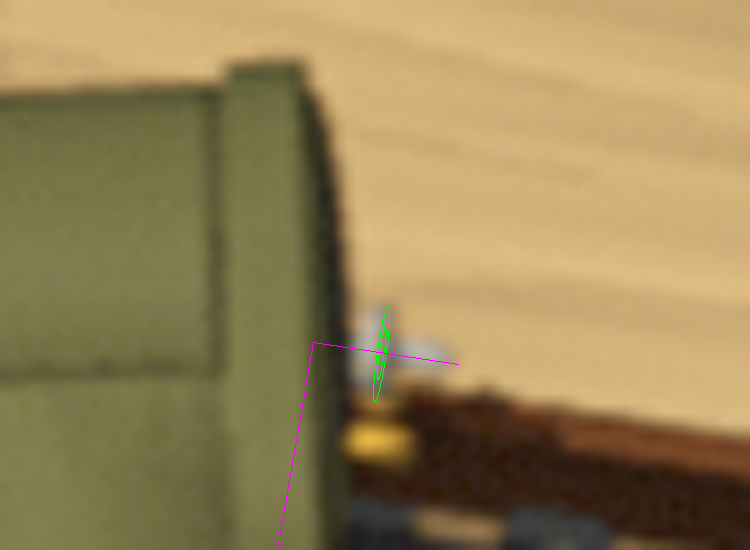

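move_arm:
  moves:
    - [4, 0, 0, 0, 0, 0]
    - [7.5, 0.2, 0, 0, 0, 0]
    - [11, 0.4, 0, 0, 0, 0]
    - [15, 0.7, 0, 0, 0, 0]
    - [22.4, 1.7, 0, 0, 0, 0]
    - [29.8, 3, 0, 0, 0, 0]
    - [29.8, 3, 0, 0, 0, 0]

```text
time_s: 11.28
tool_pos: [0.5379, 0.0485, 0.2939]
tool_rot: [-90.0, -0.1, 171.0]
force: [1.2, -0.5, -1.5]
grip_width: 0.0213
```

```bash
cat >> h.py <<'E'
def torus(T,zc,x0=-97,y0=-8):
    from scipy.optimize import least_squares
    m=(abs(T[...,2]-zc)<6)&(abs(T[...,1]-y0)<16)&(abs(T[...,0]-x0)<16)&~((abs(T[...,0]-x0)<5)&(abs(T[...,1]-y0)<6))
    Q=T[m]
    f=lambda s: np.hypot(np.hypot(Q[:,0]-s[0],Q[:,1]-s[1])-10,Q[:,2]-s[2])-3
    s=least_squares(f,[x0,y0,zc],loss='soft_l1',f_scale=.5); print("ring in tool",len(Q),s.x.round(2),np.abs(f(s.x)).mean().round(2))
    m=(abs(T[...,2]-11)<5)&(T[...,1]>-20)&(T[...,1]<4)&(T[...,0]<-82)&(T[...,0]>-112)
    Q=T[m]
    g=lambda s: np.hypot(Q[:,0]-s[0],Q[:,1]-s[1])-4
    s=least_squares(g,[-97,-8],loss='soft_l1',f_scale=.5); print("finger",len(Q),s.x.round(2),np.abs(g(s.x)).mean().round(2))
def chk(tag,zc=19):
    o=env.get_obs(); sync(); print("F",o['force'].round(2),"M",o['wrist_torque'].round(2),"w",o['grip_width'])
    c=getc();R=Rc(c)
    i=camera_info("wrist"); p,d=read_camera("wrist");X=cloud(i,d);cv2.imwrite(f"pics/wrist{tag}.png",p[:,:,::-1])
    T=R.inv().apply((X-np.array(c['pos'])).reshape(-1,3)).reshape(X.shape)*1e3
    torus(T,zc)
E
python3 -c "
from h import *
chk('10')"
```

```text
[0.5379 0.0485 0.2939] [-9.004e+01 -7.000e-02  1.710e+02] [ -41.13    3.36   34.98   94.56   -2.     82.75 -104.95] 11.2833
F [ 1.24 -0.5  -1.47] M [-0.17 -0.06 -0.09] w 0.02127618299248068
ring in tool 806 [-100.33   -7.88   19.53] 0.39
finger 611 [-97.35  -7.62] 0.42
```

View pics/wrist10.png

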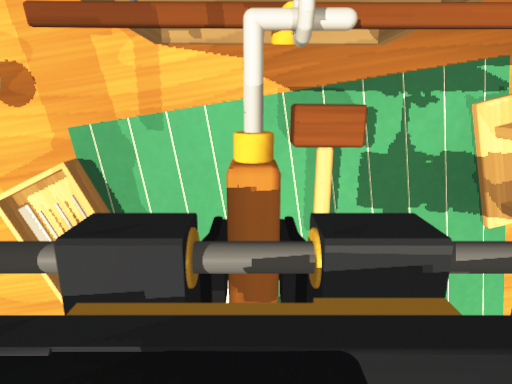

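move_arm:
  moves:
    - [6, 1.7, 0, 0, 0, 0]
    - [13.3, 3.7, 0, 0, 0, 0]
    - [20.4, 6.1, 0, 0, 0, 0]
    - [27.4, 8.8, 0, 0, 0, 0]
    - [34.2, 11.9, 0, 0, 0, 0]
    - [40.9, 15.4, 0, 0, 0, 0]
    - [47.4, 19.1, 0, 0, 0, 0]
    - [53.7, 23.2, 0, 0, 0, 0]
    - [59.8, 27.6, 0, 0, 0, 0]
    - [65.6, 32.3, 0, 0, 0, 0]
    - [71.2, 37.2, 0, 0, 0, 0]
    - [76.6, 42.5, 0, 0, 0, 0]
    - [76.6, 42.5, 0, 0, 0, 0]

```text
time_s: 12.42
tool_pos: [0.4621, 0.0603, 0.2502]
tool_rot: [-90.0, -0.1, 171.0]
force: [0.5, -1.5, 0.0]
grip_width: 0.0215
```

```bash
python3 -c "
from h import *
chk('11')"
```

```text
[0.4621 0.0603 0.2502] [-8.9960e+01 -1.5000e-01  1.7099e+02] [ -43.85   -6.47   31.02  107.48    3.38   78.24 -112.69] 12.4167
F [ 0.48 -1.52  0.01] M [-0.21 -0.04 -0.04] w 0.021457130153903995
ring in tool 864 [-98.86 -10.    19.03] 0.36
finger 612 [-97.38  -7.79] 0.5
```

View pics/wrist11.png

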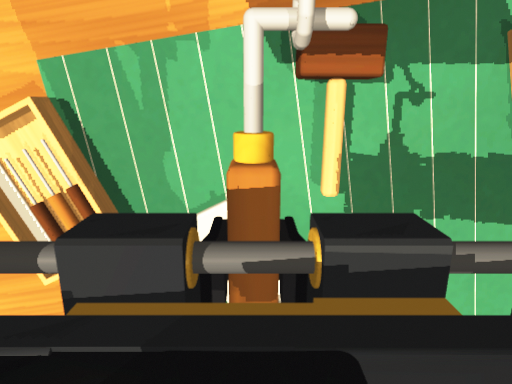

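move_arm:
  moves:
    - [2.5, 2.7, 0, 0, 0, 0]
    - [5.1, 5.5, 0, 0, 0, 0]
    - [9.9, 11.3, 0, 0, 0, 0]
    - [14.4, 17.2, 0, 0, 0, 0]
    - [18.6, 23.5, 0, 0, 0, 0]
    - [22.5, 29.9, 0, 0, 0, 0]
    - [26.1, 36.5, 0, 0, 0, 0]
    - [29.3, 43.2, 0, 0, 0, 0]
    - [32.2, 50.1, 0, 0, 0, 0]
    - [32.2, 50.1, 0, 0, 0, 0]
    - [32.2, 50.1, 0, 0, 0, 0]
  newtons: 60

```text
time_s: 13.38
tool_pos: [0.4313, 0.0653, 0.2009]
tool_rot: [-90.0, -0.1, 171.0]
force: [-0.4, -0.8, -0.5]
grip_width: 0.0214
```

```bash
python3 -c "
from h import *
chk('12')
import look; look.look('12',ctr=[.661-.15*.932*.9877,.0095+.15*.932*.157,.156+.15*.362],s0=(235,140),t0=(190,110))
"
```

```text
[0.4313 0.0653 0.2009] [-8.9980e+01 -9.0000e-02  1.7097e+02] [ -44.21   -8.93   29.55  115.1     4.58   72.83 -115.35] 13.3833
F [-0.39 -0.84 -0.47] M [-0.08  0.17 -0.04] w 0.021380754413768806
ring in tool 888 [-97.95 -10.66  19.05] 0.35
finger 616 [-97.34  -8.05] 0.46
```

View pics/wrist12.png

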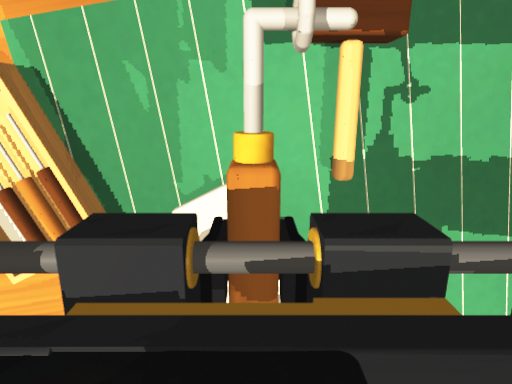

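View pics/ov_side12.png

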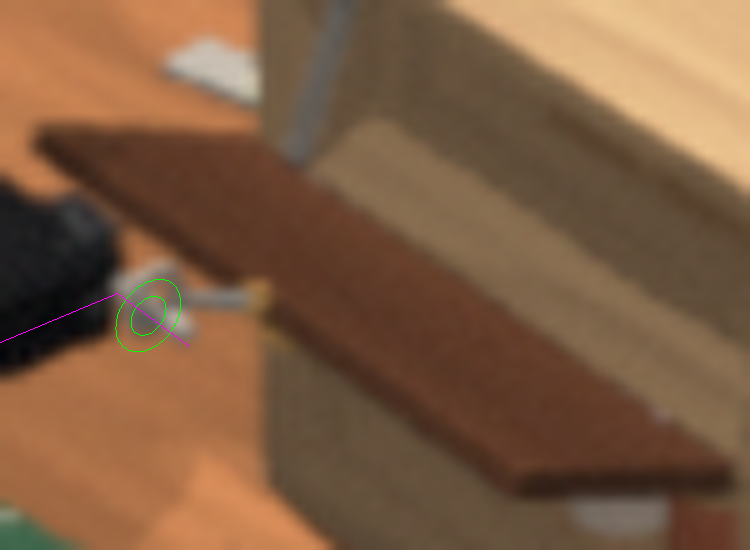

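move_arm:
  moves:
    - [1.3, 3.5, 0, 0, 0, 0]
    - [2.6, 7.1, 0, 0, 0, 0]
    - [3.7, 10.7, 0, 0, 0, 0]
    - [4.7, 14.3, 0, 0, 0, 0]
    - [5.7, 17.9, 0, 0, 0, 0]
    - [6.2, 20, 0, 0, 0, 0]
    - [6.2, 20, 0, 0, 0, 0]

```text
time_s: 14.17
tool_pos: [0.4266, 0.0662, 0.1817]
tool_rot: [-90.0, 0.1, 171.0]
force: [1.3, -0.2, 3.2]
grip_width: 0.0214
```

```bash
python3 -c "
from h import *
chk('13')
"
```

```text
[0.4266 0.0662 0.1817] [-9.0030e+01  1.0000e-01  1.7096e+02] [ -44.23   -8.8    29.5   117.27    4.6    70.36 -115.61] 14.1667
F [ 1.27 -0.24  3.17] M [-0.3  -0.53  0.  ] w 0.021427168851550694
ring in tool 666 [-96.79 -12.    19.12] 0.45
finger 648 [-97.27  -9.29] 0.43
```

move_arm:
  moves:
    - [0.6, 2.5, 0, 0, 0, 0]
    - [1.1, 5, 0, 0, 0, 0]
    - [1.5, 7, 0, 0, 0, 0]
    - [1.8, 9, 0, 0, 0, 0]
    - [1.8, 9, 0, 0, 0, 0]

```text
time_s: 14.63
tool_pos: [0.4233, 0.0665, 0.1714]
tool_rot: [-90.0, -0.1, 171.0]
force: [3.0, -0.5, 0.5]
grip_width: 0.0213
```

```bash
python3 -c "
from h import *
chk('14')
"
```

```text
[0.4233 0.0665 0.1714] [-8.9970e+01 -1.0000e-01  1.7096e+02] [ -44.24   -8.5    29.56  118.27    4.46   69.3  -115.58] 14.6333
F [ 3.04 -0.47  0.52] M [-0.13 -0.5   0.07] w 0.021289037637960233
ring in tool 648 [-99.26 -21.19  18.1 ] 1.49
finger 670 [-95.99 -17.18] 1.23
```

```bash
python3 -c "
from h import *
import look; look.look('15',ctr=[.661-.15*.98*.9877,.0095+.15*.98*.157,.156+.15*.2],s0=(225,140),t0=(190,110))
"
```

```text
(no output)
```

View pics/wrist15.png

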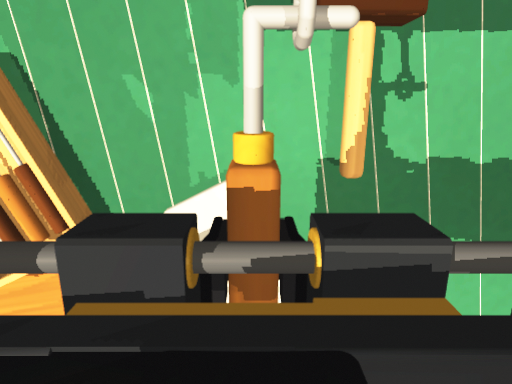

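View pics/ov_side15.png

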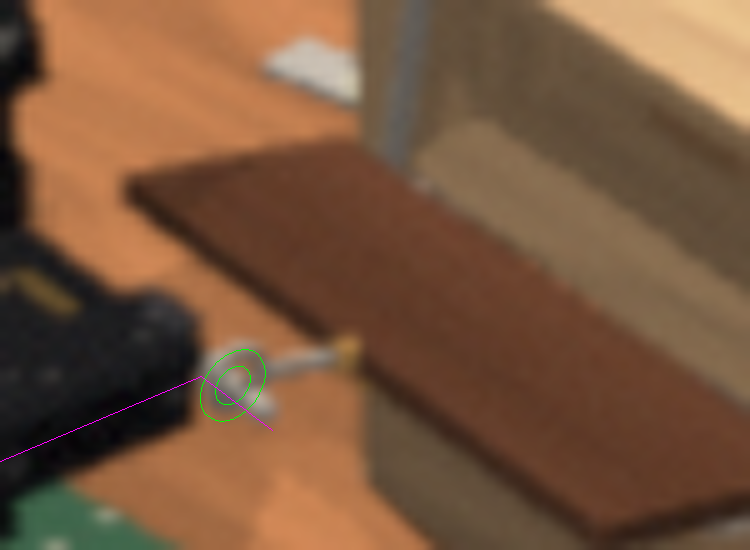

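```bash
cat > kin.py <<'E'
from h import *
from scipy.optimize import least_squares
data=[([-70.46857,18.43975,-4.01541,83.172,1.29656,78.53865,-3.262],[.20855,.61511,.23248],[-90.105,-.007,-18.7235]),
([-26.73,-2.13,39.99,100.55,1.32,81.,-58.65],[.4834,-.1464,.2795],[-90.01,.1,-161.69]),
([-16.52,10.45,48.1,95.8,-8.03,77.26,-51.14],[.501,-.2715,.2405],[-90.03,.07,-174.03]),
([-11.19,21.68,44.87,106.53,-17.7,58.98,-43.62],[.4992,-.2788,.0649],[-90,0,-174.54]),
([-44.62,-1.76,31.47,98.19,.94,83.29,-112.14],[.4994,.0851,.2995],[-89.99,.02,171.14]),
([-41.37,8.65,34.59,89.48,-4.96,83.41,-105.6],[.5708,.082,.2963],[-90.03,-.02,170.91]),
([-43.85,-6.47,31.02,107.48,3.38,78.24,-112.69],[.4621,.0603,.2502],[-89.96,-.15,170.99]),
([-44.24,-8.5,29.56,118.27,4.46,69.3,-115.58],[.4233,.0665,.1714],[-89.97,-.1,170.96])]
def fk(q,p,sg):
    h,a1,L1,a2,L2,a3,L3,c1,c7=p[:9]
    q=np.array(q)*sg
    Rz=lambda a:Ro.from_euler('z',a,degrees=True); Ry=lambda a:Ro.from_euler('y',a,degrees=True)
    R=Rz(q[0]+c1); P=np.array([0,0,h]); 
    R=R*Ry(q[1]); P=P+R.apply([a1,0,L1]); R=R*Rz(q[2]); 
    R=R*Ry(q[3]); P=P+R.apply([a2,0,L2]); R=R*Rz(q[4])
    R=R*Ry(q[5]); P=P+R.apply([a3,0,L3]); R=R*Rz(q[6]+c7)
    # tool y along local z
    return P,R*Ro.from_euler('x',-90,degrees=True)
def res(p,sg):
    r=[]
    for q,pos,rot in data:
        P,R=fk(q,p,sg); r+=list((P-pos)*1e3); r+=list((R.inv()*Ro.from_euler('xyz',rot,degrees=True)).as_rotvec(degrees=True)*3)
    return np.array(r)
if __name__=="__main__":
    import itertools
    best=[]
    for s in itertools.product([1,-1],repeat=4):
        sg=np.array([s[0],1,s[1],1,s[2],1,s[3]])
        for c7 in (0,90,180,-90):
            S=least_squares(res,[.35,0,.4,0,.4,0,.25,0,c7],args=(sg,),max_nfev=60); best.append((S.cost,sg.tolist(),S.x))
    best.sort(key=lambda b:b[0])
    for b in best[:3]: print(b[0],b[1],b[2].round(4))
    print(res(best[0][2],np.array(best[0][1])).reshape(-1,6).round(1))
    json.dump([best[0][1],best[0][2].tolist()],open('kin.json','w'))
E
python3 kin.py
```

```text
1046774.4579143585 [-1, 1, -1, 1, 1, 1, 1] [-1.12400e-01 -6.00000e-03  4.54400e-01 -3.30000e-03  5.07800e-01
 -1.81000e-02 -1.34000e-02 -2.31690e+00  9.20772e+01]
1046883.1663833358 [-1, 1, -1, 1, 1, 1, 1] [-1.1210e-01 -3.0000e-04  4.5320e-01 -3.6000e-03  5.0490e-01 -1.6200e-02
 -1.3600e-02 -2.7389e+00  9.7350e+01]
1046946.8162839178 [-1, 1, -1, 1, 1, 1, 1] [-1.12800e-01 -1.26000e-02  4.55600e-01 -2.80000e-03  5.11100e-01
 -2.02000e-02 -1.32000e-02 -1.83510e+00  8.60575e+01]
[[ 1.200e+00  4.300e+00  2.800e+00 -7.500e+00 -0.000e+00  5.323e+02]
 [-2.800e+00 -1.500e+00 -1.000e-01 -4.425e+02 -1.000e-01  2.957e+02]
 [-3.800e+00 -1.600e+00 -7.000e-01  3.817e+02 -1.000e-01 -3.121e+02]
 [-1.000e-01  3.100e+00 -1.700e+00  3.481e+02 -3.000e-01 -2.842e+02]
 [-8.000e-01  2.000e-01 -4.000e-01 -5.027e+02 -1.000e-01 -1.813e+02]
 [-1.100e+00 -1.500e+00 -5.000e-01  4.953e+02 -1.000e-01  1.233e+02]
 [ 1.000e+00  1.400e+00 -1.000e-01 -4.893e+02 -1.000e-01 -1.763e+02]
 [ 1.800e+00  2.900e+00  6.000e-01 -4.781e+02 -1.000e-01 -1.913e+02]]
```

```bash
sed -i "s/return P,R\*Ro.from_euler('x',-90/return P,R*Ro.from_euler('x',90/" kin.py; python3 kin.py
```

```text
55.07298108730011 [-1, 1, -1, 1, -1, 1, -1] [ 1.58510e+00 -3.70000e-03  4.58800e-01 -1.74000e-02  5.08700e-01
 -1.24000e-02  1.70210e+00 -2.38140e+00 -9.23793e+01]
55.072981087317444 [-1, 1, -1, 1, -1, 1, -1] [ 1.585100e+00 -3.700000e-03  4.588000e-01 -1.740000e-02  5.087000e-01
 -1.240000e-02  1.702100e+00 -2.381400e+00  2.676207e+02]
55.07298108736234 [-1, 1, -1, 1, -1, 1, -1] [ 1.58510e+00 -3.70000e-03  4.58800e-01 -1.74000e-02  5.08700e-01
 -1.24000e-02  1.70210e+00 -2.38140e+00 -9.23793e+01]
[[ 1.3  2.7  2.   0.  -0.  -0. ]
 [-0.4  1.1  0.3 -0.   0.  -0. ]
 [-1.8 -1.6 -0.6  0.   0.  -0. ]
 [ 0.8 -5.3 -2.1 -0.  -0.   0. ]
 [-1.5  0.5  0.1  0.  -0.  -0. ]
 [-2.  -1.  -0.3 -0.   0.  -0. ]
 [-4.1  2.6  0.3  0.   0.  -0. ]
 [-0.3  5.   0.4  0.  -0.   0. ]]
```

```bash
cat > ik.py <<'E'
from kin import *
sg,x=json.load(open('kin.json'));sg=np.array(sg)
lo=np.array([-163.93,-17.29,-79.2,3.27,-89.18,5.43,-154.24]);hi=np.array([163.93,119.83,71.16,140.29,269.18,117.66,154.24])
def ik(P,R,p,q0):
    def f(q):
        a,b=fk(q,p,sg); return np.r_[(a-P)*1e3,(b.inv()*R).as_rotvec(degrees=True)*3,(q-q0)*.002]
    s=least_squares(f,np.clip(q0,lo+.1,hi-.1),bounds=(lo,hi)); return s.x,np.linalg.norm(f(s.x)[:6])
if __name__=="__main__":
    q0=np.array([-44.24,-8.5,29.56,118.27,4.46,69.3,-115.58])
    for L3 in (.26,.32,.38):
        p=np.array(x);p[0]=p[0]-p[6]+L3;p[6]=L3
        P0,R0=fk(q0,p,sg); ctr=P0+R0.apply([-.097,-.017,.0]); q=q0
        for al in (0,10,20,30,40,-10,-20,-40,-60):
            if al==-10:q=q0
            # rotate about tool z so that hook(-x) goes up (-y): try rotvec +z
            R=R0*Ro.from_rotvec([0,0,al],degrees=True)
            P=ctr+R.apply([.097,.017,0]) ; P[2]-=0.012
            q,e=ik(P,R,p,q); print(L3,al,"P",P.round(3),"tooly",R.apply([0,1,0]).round(2),"err",e.round(2),q.round(0))
E
python3 ik.py
```

```text
0.26 0 P [0.426 0.072 0.16 ] tooly [-0. -0. -1.] err 0.0 [ -44.   -8.   30.  119.    4.   68. -115.]
0.26 10 P [0.43  0.071 0.143] tooly [ 0.17 -0.03 -0.99] err 0.0 [ -44.  -12.   27.  125.   11.   57. -121.]
0.26 20 P [0.437 0.07  0.128] tooly [ 0.34 -0.05 -0.94] err 0.0 [ -42.  -15.   23.  131.   20.   46. -129.]
0.26 30 P [0.447 0.068 0.114] tooly [ 0.49 -0.08 -0.87] err 0.0 [ -38.  -16.   18.  136.   31.   35. -140.]
0.26 40 P [0.459 0.067 0.101] tooly [ 0.63 -0.1  -0.77] err 3.87 [ -22.  -14.    3.  140.   45.   24. -154.]
0.26 -10 P [0.424 0.072 0.177] tooly [-0.17  0.03 -0.98] err 0.0 [ -43.   -2.   32.  113.   -2.   79. -110.]
0.26 -20 P [0.426 0.072 0.194] tooly [-0.34  0.05 -0.94] err 0.0 [ -41.    4.   33.  107.   -7.   89. -105.]
0.26 -40 P [0.437 0.07  0.226] tooly [-0.64  0.1  -0.76] err 0.0 [-34.  16.  33.  95. -13. 111. -98.]
0.26 -60 P [0.459 0.067 0.252] tooly [-0.86  0.14 -0.5 ] err 24.93 [  45.   43.  -73.   89.    0.  118. -140.]
0.32 0 P [0.426 0.072 0.16 ] tooly [-0. -0. -1.] err 0.0 [ -44.   -8.   30.  119.    4.   68. -115.]
0.32 10 P [0.43  0.071 0.143] tool
[... 1099 characters left out ...]
 4.47 [ -19.  -17.    0.  134.   12.   47. -125.]
0.38 30 P [0.447 0.068 0.114] tooly [ 0.49 -0.08 -0.87] err 15.87 [ -24.  -17.    0.  140.   27.   39. -142.]
0.38 40 P [0.459 0.066 0.101] tooly [ 0.63 -0.1  -0.77] err 32.91 [ -30.  -16.    3.  140.   37.   37. -154.]
0.38 -10 P [0.424 0.072 0.177] tooly [-0.17  0.03 -0.98] err 0.0 [ -42.    1.   32.  111.   -3.   78. -108.]
0.38 -20 P [0.426 0.072 0.194] tooly [-0.34  0.05 -0.94] err 0.0 [ -38.   10.   33.  102.   -9.   89. -102.]
0.38 -40 P [0.437 0.07  0.226] tooly [-0.64  0.1  -0.76] err 0.0 [-28.  27.  30.  86. -15. 111. -94.]
0.38 -60 P [0.459 0.066 0.252] tooly [-0.86  0.14 -0.5 ] err 32.58 [  27.   40.  -44.   77.    0.  118. -123.]
```

move_arm:
  moves:
    - [-1, 5, 0, 0, 0, 3]
    - [-2.3, 9.9, 0, 0, 0, 6]
    - [-3.8, 14.8, 0, 0, 0, 9]
    - [-5.6, 19.6, 0, 0, 0, 12]
    - [-5.6, 19.6, 0, 0, 0, 12]
    - [-5.6, 19.6, 0, 0, 0, 12]

```text
time_s: 15.33
tool_pos: [0.4282, 0.0657, 0.1522]
tool_rot: [-90.0, 11.8, 171.0]
force: [-0.9, 0.8, 1.7]
grip_width: 0.0217
```

```bash
cat >> h.py <<'E'
def chk2(tag,zc=19,g=(-97,-17)):
    o=env.get_obs(); sync(); print("F",o['force'].round(2),"M",o['wrist_torque'].round(2),"w",o['grip_width'])
    c=getc();R=Rc(c)
    i=camera_info("wrist"); p,d=read_camera("wrist");X=cloud(i,d);cv2.imwrite(f"pics/wrist{tag}.png",p[:,:,::-1])
    T=R.inv().apply((X-np.array(c['pos'])).reshape(-1,3)).reshape(X.shape)*1e3
    from scipy.optimize import least_squares
    # finger cylinder, between rod and ring (z 6..14) and beyond ring (25..36)
    m=(((T[...,2]>6)&(T[...,2]<13))|((T[...,2]>27)&(T[...,2]<36)))&(abs(T[...,1]-g[1])<14)&(abs(T[...,0]-g[0])<10)
    Q=T[m]
    f=lambda s: np.hypot(Q[:,0]-s[0],Q[:,1]-s[1])-4
    s=least_squares(f,g,loss='soft_l1',f_scale=.5); F=np.r_[s.x,20]; print("finger tool",len(Q),s.x.round(1),np.abs(f(s.x)).mean().round(2),"pole tilt in grip deg",np.degrees(np.arctan2(-8-F[1],-F[0])).round(1))
    Fw=R.apply(F*1e-3)+c['pos']; rel=Fw[:2]-[.661,.0099]; a=np.radians(-9.02); cx=rel@[np.cos(a),np.sin(a)]; print("finger world",Fw.round(4),"cup x,z rel hinge",(cx*1e3).round(1),((Fw[2]-.156)*1e3).round(1))
    return T
E
python3 -c "
from h import *
chk2('16')
"
```

```text
[0.4282 0.0657 0.1522] [-89.98  11.82 170.99] [ -42.18  -15.9    22.47  127.34   13.91   57.71 -125.41] 15.3333
F [-0.87  0.76  1.72] M [-0.03  0.33  0.02] w 0.021658844900739768
finger tool 1036 [-95.9 -17.9] 1.14 pole tilt in grip deg 5.9
finger world [0.5142 0.0318 0.1894] cup x,z rel hinge -148.4 33.4
```

View pics/wrist16.png

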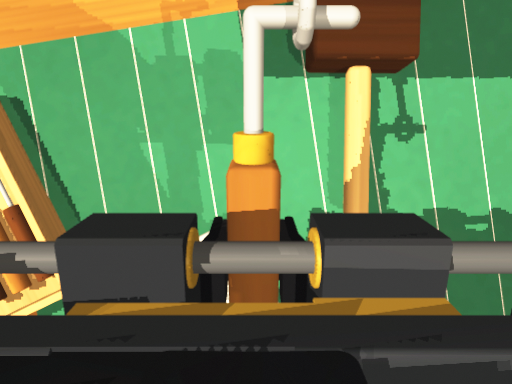

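move_arm:
  moves:
    - [-0.2, 3, 0, 0, 0, 0]
    - [-0.4, 6, 0, 0, 0, 0]
    - [-0.6, 9, 0, 0, 0, 0]
    - [-0.8, 12, 0, 0, 0, 0]
    - [-1, 14.5, 0, 0, 0, 0]
    - [-1, 14.5, 0, 0, 0, 0]

```text
time_s: 15.88
tool_pos: [0.4286, 0.0652, 0.1351]
tool_rot: [-89.8, 11.3, 171.0]
force: [-10.1, 4.0, -1.4]
grip_width: 0.0215
```

```bash
python3 -c "
from h import *
chk2('17',g=(-94,-23))
"
```

```text
[0.4286 0.0652 0.1351] [-89.8   11.28 170.95] [ -42.28  -14.22   23.22  128.15   13.41   55.74 -124.96] 15.8833
F [-10.11   4.04  -1.44] M [0.69 2.4  0.07] w 0.021499420123759508
finger tool 1044 [-95.9 -17.5] 1.15 pole tilt in grip deg 5.6
finger world [0.515  0.0312 0.171 ] cup x,z rel hinge -147.5 15.0
```

View pics/wrist17.png

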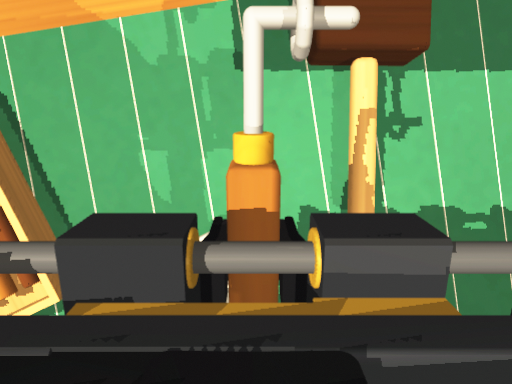

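move_arm:
  moves:
    - [1, 0, 0, 0, 0, 0]
    - [1, 0, 0, 0, 0, 0]

```text
time_s: 16.1
tool_pos: [0.4285, 0.0652, 0.1355]
tool_rot: [-89.8, 11.4, 170.9]
force: [-7.9, 2.6, -2.8]
grip_width: 0.0214
```

```bash
python3 -c "
from h import *
chk2('18',g=(-94,-18))
import look; look.look('18',ctr=[.661-.15*.995*.9877,.0095+.15*.995*.157,.156+.015],s0=(225,140),t0=(190,110))
"
```

```text
[0.4285 0.0652 0.1355] [-89.83  11.39 170.94] [ -42.2   -14.36   23.09  128.21   13.49   55.71 -125.06] 16.1
F [-7.92  2.58 -2.8 ] M [0.61 2.06 0.03] w 0.021377842389177726
finger tool 996 [-95.8 -17. ] 1.03 pole tilt in grip deg 5.4
finger world [0.5148 0.0313 0.1712] cup x,z rel hinge -147.8 15.2
```

View pics/ov_side18.png

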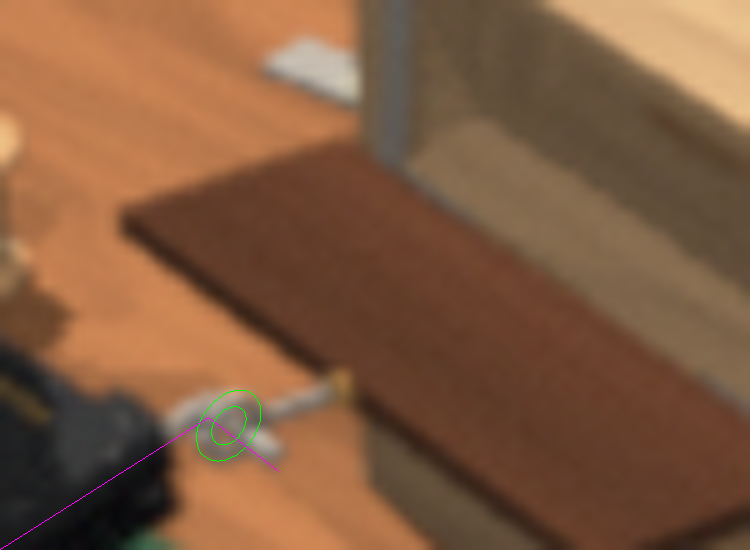

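move_arm:
  moves:
    - [2, 0, 0, 0, 0, 0]
    - [4, 0, 0, 0, 0, 0]
    - [4, 0, 0, 0, 0, 0]

```text
time_s: 16.55
tool_pos: [0.4284, 0.0656, 0.1372]
tool_rot: [-90.0, 11.9, 170.9]
force: [-2.4, 0.2, -2.6]
grip_width: 0.0214
```

```bash
cat >> h.py <<'E'
def flapang(cams=("side","top")):
    a=np.radians(-9.02)
    for n in cams:
        i=camera_info(n);p,d=read_camera(n);X=cloud(i,d)
        r=X-[.661,.0099,.156]; cx=r[...,0]*np.cos(a)+r[...,1]*np.sin(a); cy=-r[...,0]*np.sin(a)+r[...,1]*np.cos(a); cz=r[...,2]
        pp=p.astype(int); dark=(pp.sum(-1)<330)&(pp[...,0]>pp[...,2])
        m=dark&(cx<-12)&(cx>-98)&(abs(cy)<120)&(cz>-5)&(cz<100)&(np.hypot(cx,cz)<112)&(abs(cy)>40)
        if m.sum()<50: print(n,"few",m.sum()); continue
        # fit cx = k*cz'.. upper face: line cz = a + b*cx (angle)
        A=np.c_[cx[m],np.ones(m.sum())]
        w=np.ones(m.sum())
        for _ in range(5):
            s=np.linalg.lstsq(A*w[:,None],cz[m]*w,rcond=None)[0]; e=abs(A@s-cz[m]); w=1/(1+(e/.003)**2)
        print(n,m.sum(),"flap angle rad",round(np.pi/2+np.arctan(s[0]),3),"offs",s[1].round(4),np.median(e).round(4))
E
python3 -c "
from h import *
chk2('19',g=(-94,-18)); flapang()
"
```

```text
[0.4284 0.0656 0.1372] [-89.96  11.92 170.94] [ -41.84  -14.86   22.5   128.48   13.8    55.5  -125.44] 16.55
F [-2.39  0.16 -2.64] M [ 0.08  0.88 -0.03] w 0.021431084189129677
finger tool 991 [-95.6 -16.7] 1.05 pole tilt in grip deg 5.2
finger world [0.5143 0.0316 0.1734] cup x,z rel hinge -148.3 17.4
side few 0
top few 0
```

```bash
sed -i 's/r=X-\[.661,.0099,.156\];/r=(X-[.661,.0099,.156])*1e3;/; s#(e/.003)#(e/3)#' h.py
python3 -c "
from h import *
flapang()
"
```

```text
side 621 flap angle rad 1.5 offs 8.3758 1.182
top 1456 flap angle rad 1.503 offs 6.0295 1.8991
```

```bash
python3 - <<'E'
from h import *
T=chk2('20',g=(-95.6,-17))
p=cv2.imread('pics/wrist20.png'); crop(p[:,:,::-1],235,0,375,70,5,"pics/wr20.png")
for u in (262,270,280,285,295,300,305,310,320,330,340,350):
    print(u,[T[v,u].round(1).tolist() for v in (2,8,12,16,20,24,30,36,42)])
E
```

```text
[0.4285 0.0656 0.1375] [-89.99  11.95 170.93] [ -41.83  -14.9    22.49  128.48   13.8    55.5  -125.45] 16.8
F [-1.77  0.54 -2.25] M [ 0.1   1.02 -0.06] w 0.0214434964778179
finger tool 992 [-95.7 -16.6] 1.07 pole tilt in grip deg 5.2
finger world [0.5144 0.0317 0.1736] cup x,z rel hinge -148.2 17.6
262 [[-148.9, 170.0, 8.4], [-99.7, -12.7, 3.9], [-98.0, -13.8, 3.8], [-97.0, -12.7, 3.9], [-95.1, -14.8, 3.8], [-94.2, -12.9, 3.9], [-92.4, -11.7, 3.9], [-90.1, -12.6, 3.9], [-88.2, -11.3, 4.0]]
270 [[-149.4, 172.3, 15.4], [-99.6, -12.8, 6.8], [-98.0, -14.0, 6.8], [-96.6, -14.1, 6.8], [-95.3, -14.2, 6.8], [-94.2, -12.7, 6.9], [-126.1, 166.5, 15.4], [-121.2, 165.8, 15.4], [-116.3, 165.4, 15.4]]
280 [[-149.4, 172.1, 24.0], [-99.5, -13.2, 10.5], [-98.0, -14.1, 10.4], [-96.8, -13.4, 10.5], [-95.5, -13.4, 10.5], [-94.2, -12.6, 10.6], [-126.3, 167.5, 24.1], [-120.9, 164.1, 23.9], [-116.0, 163.1, 23.9]]
285 [[-149.0, 170.8, 28.2], [-99.4, -13.7, 12.3], [-98.1, -13.6, 12.3], [-96.5, -14.6, 12.2], [-95.6, -12.7, 12.4], [-94.0, -13.9, 12.4], [-126.0, 165.8, 28.2], [-121.0, 164.8, 28.3], [-116.1, 16
[... 951 characters left out ...]
.2, 25.6], [-117.8, 122.4, 50.4], [-113.3, 120.3, 50.2], [-109.0, 119.6, 50.3]]
330 [[-137.4, 125.7, 57.4], [-99.4, -13.8, 28.7], [-98.3, -12.6, 29.1], [-97.0, -12.3, 29.2], [-95.3, -14.2, 28.9], [-94.4, -11.7, 29.5], [-117.4, 120.4, 57.4], [-113.5, 121.7, 57.9], [-109.1, 120.1, 57.8]]
340 [[-137.5, 126.0, 64.9], [-99.6, -12.9, 32.6], [-98.0, -14.2, 32.4], [-97.0, -12.6, 32.9], [-95.3, -14.0, 32.6], [-94.3, -12.6, 33.0], [-117.5, 121.2, 64.9], [-113.1, 119.5, 64.8], [-109.0, 119.4, 65.0]]
350 [[-137.3, 125.4, 72.1], [-99.7, -12.7, 36.4], [-98.1, -13.5, 36.2], [-96.7, -14.1, 36.2], [-95.3, -14.0, 36.3], [-94.4, -11.7, 37.0], [-117.5, 121.1, 72.3], [-113.3, 120.2, 72.4], [-109.1, 119.9, 72.6]]
```

View pics/wr20.png

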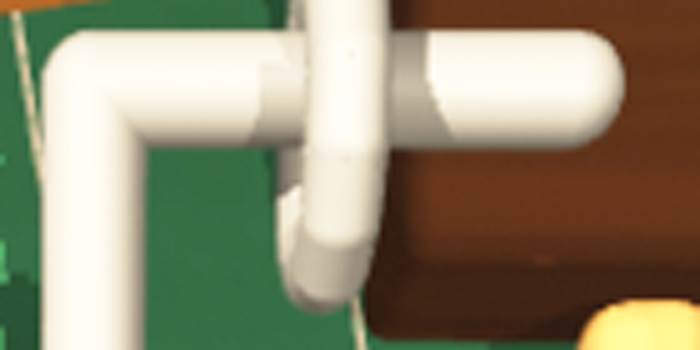

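```bash
cat >> h.py <<'E'
def rf(T,x0=-95,y0=-9,zc=19,f0=(-97,-10)):
    from scipy.optimize import least_squares
    on=lambda Q,s: np.hypot(Q[:,0]-s[0],Q[:,1]-s[1])
    m=(T[...,2]>5)&(T[...,2]<14)&(np.hypot(T[...,0]-f0[0],T[...,1]-f0[1])<7)
    m|=(T[...,2]>26)&(T[...,2]<36)&(np.hypot(T[...,0]-f0[0],T[...,1]-f0[1])<7)
    Q=T[m]; f=lambda s:on(Q,s)-4
    s=least_squares(f,f0,loss='soft_l1',f_scale=.5); print("finger",len(Q),s.x.round(2),np.abs(f(s.x)).mean().round(2)); F=s.x
    m=(abs(T[...,2]-zc)<5)&(np.hypot(T[...,0]-x0,T[...,1]-y0)<16)&(np.hypot(T[...,0]-F[0],T[...,1]-F[1])>5.2)
    Q2=T[m]; g=lambda s:np.hypot(on(Q2,s)-10,Q2[:,2]-s[2])-3
    s=least_squares(g,[x0,y0,zc],loss='soft_l1',f_scale=.5); print("ring",len(Q2),s.x.round(2),np.abs(g(s.x)).mean().round(2),"ring-finger",(s.x[:2]-F).round(2))
E
python3 - <<'E'
from h import *
T=chk2('21',g=(-95.6,-10))
rf(T)
E
```

```text
[0.4285 0.0656 0.1375] [-89.99  11.95 170.94] [ -41.83  -14.91   22.49  128.48   13.81   55.5  -125.44] 16.85
F [-2.45  0.38 -2.56] M [ 0.05  1.   -0.13] w 0.02143368329088848
finger tool 993 [-97.1  -9.9] 0.46 pole tilt in grip deg 1.1
finger world [0.5171 0.0312 0.1674] cup x,z rel hinge -145.4 11.4
finger 1159 [-97.11  -9.92] 0.46
ring 1144 [-94.1   -9.04  18.8 ] 0.37 ring-finger [3.01 0.88]
```

move_arm:
  moves:
    - [1.5, 0.5, 0, 0, 0, 0]
    - [3, 0.9, 0, 0, 0, 0]
    - [3, 0.9, 0, 0, 0, 0]
    - [3, 0.9, 0, 0, 0, 0]

```text
time_s: 17.23
tool_pos: [0.4265, 0.0663, 0.1367]
tool_rot: [-90.0, 12.1, 171.0]
force: [-0.3, 1.0, -1.2]
grip_width: 0.0215
```

```bash
python3 - <<'E'
from h import *
T=chk2('22',g=(-95.6,-10))
rf(T); flapang()
E
```

```text
[0.4265 0.0663 0.1367] [-90.04  12.07 170.96] [ -41.6   -15.17   22.06  128.83   13.88   55.33 -125.68] 17.2333
F [-0.26  0.99 -1.25] M [0.02 0.4  0.02] w 0.021512239447538578
finger tool 998 [-97.2 -10.1] 0.45 pole tilt in grip deg 1.3
finger world [0.5152 0.032  0.1669] cup x,z rel hinge -147.5 10.9
finger 1172 [-97.21 -10.14] 0.44
ring 1045 [-96.17  -8.87  19.22] 0.38 ring-finger [1.04 1.28]
side 623 flap angle rad 1.502 offs 8.2562 1.2534
top 1454 flap angle rad 1.501 offs 5.5474 1.8916
```

Flap holds at about 1.50 rad with the finger nearly centred and the forces at bias level, so I slide the finger out along the hinge axis.

move_arm:
  moves:
    - [0.8, 1, 0, 0, 0, 0]
    - [0.8, 1, -3, 0, 0, 0]
    - [0.8, 1, -7, 0, 0, 0]
    - [0.8, 1, -11, 0, 0, 0]
    - [0.8, 1, -15, 0, 0, 0]
    - [0.8, 1, -19, 0, 0, 0]
    - [0.8, 1, -23, 0, 0, 0]
    - [0.8, 1, -27, 0, 0, 0]
    - [0.8, 1, -32, 0, 0, 0]
    - [0.8, 1, -38, 0, 0, 0]
    - [0.8, 1, -44, 0, 0, 0]
    - [0.8, 1, -44, 0, 0, 0]

```text
time_s: 18.38
tool_pos: [0.4327, 0.1113, 0.1352]
tool_rot: [-90.0, 12.0, 171.0]
force: [0.6, 0.0, -1.7]
grip_width: 0.0216
```

```bash
python3 - <<'E'
from h import *
T=chk2('23',g=(-95.6,-10)); flapang()
E
```

```text
[0.4327 0.1113 0.1352] [-90.02  12.03 171.05] [ -43.84  -11.77   19.07  126.8    12.81   54.9  -130.28] 18.3833
F [ 0.56  0.04 -1.67] M [0.01 0.46 0.  ] w 0.021587176475417812
finger tool 992 [-97.2 -10.1] 0.44 pole tilt in grip deg 1.2
finger world [0.5214 0.077  0.1653] cup x,z rel hinge -148.4 9.3
side 622 flap angle rad 1.5 offs 8.1451 1.1176
top 1460 flap angle rad 1.5 offs 5.7919 1.943
```

View pics/wrist23.png

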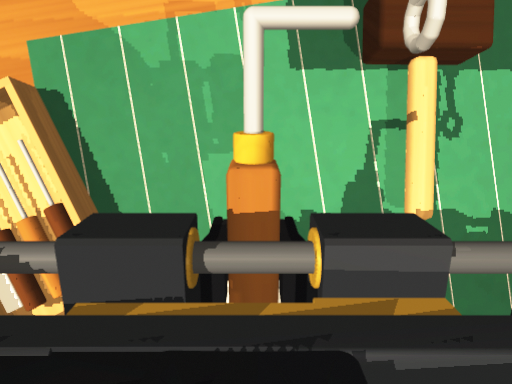

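```bash
python3 - <<'E'
from h import *
sync()
print(row([.433,.1113,.22],[-90,12,171])); print(row([.45,.10,.30],[-90,0,171]));print(row([.48,-.09,.30],[-90,0,178])); print(row([.50,-.2788,.29],[-90,0,-174.54]))
E
```

```text
[0.4323 0.1097 0.135 ] [-89.98  11.99 170.97] [ -43.79  -11.83   19.17  126.87   12.86   54.94 -130.24] 18.5333
[-18.0, -83.0, -1.7, -0.0, -0.0, 0.0]
[-52.8, -157.4, 6.8, -0.0, -0.0, -12.0]
[-111.0, -145.0, 189.8, -0.8, -7.0, -12.0]
[-157.2, -124.9, 373.1, -1.5, -14.4, -11.9]
```

move_arm:
  moves:
    - [-4, -20, 0, 0, 0, 0]
    - [-11, -52, 0, 0, 0, 0]
    - [-18, -83, -2, 0, 0, 0]
    - [-30, -110, 0, 0, 0, -4]
    - [-42, -135, 4, 0, 0, -8]
    - [-53, -157, 7, 0, 0, -12]
    - [-64, -155, 43, 0, -1.5, -12]
    - [-76, -152, 80, 0, -3, -12]
    - [-88, -150, 116, 0, -4.5, -12]
    - [-99, -148, 153, 0, -6, -12]
    - [-111, -145, 190, -0.8, -7, -12]
    - [-120, -141, 226, -0.9, -8.5, -12]
    - [-129, -137, 263, -1, -10, -12]
    - [-138, -133, 300, -1.2, -11.5, -12]
    - [-147, -129, 337, -1.3, -13, -12]
    - [-157, -125, 363, -1.4, -14, -12]
    - [-157, -125, 373, -1.5, -14.4, -11.9]
    - [-157, -125, 373, -1.5, -14.4, -11.9]
    - [-157, -125, 373, -1.5, -14.4, -11.9]

```text
time_s: 20.12
tool_pos: [0.4993, -0.2791, 0.2897]
tool_rot: [-90.0, -0.0, -174.7]
force: [0.1, 0.1, -1.4]
grip_width: 0.0214
```

```bash
python3 - <<'E'
from h import *
T=chk2('24',g=(-97,-10)); g=json.load(open('grasp.json')); print(g)
r=(Ro.from_euler('xyz',g['rot'],degrees=True)*Ro.from_rotvec([0,0,-1.2],degrees=True)).as_euler('xyz',degrees=True); print(r)
for dz in (.05,.02,.003): print(row(np.array(g['pos'])+[0,0,dz],r))
E
```

```text
[ 0.4993 -0.2791  0.2897] [-9.0000e+01 -1.0000e-02 -1.7471e+02] [-19.4    9.95  52.46  91.17  -7.93  82.81 -51.07] 20.1167
F [ 0.05  0.06 -1.4 ] M [-0.03  0.13 -0.03] w 0.02141208337546618
finger tool 1011 [-97.3  -9.8] 0.41 pole tilt in grip deg 1.1
finger world [ 0.598  -0.29    0.2996] cup x,z rel hinge -15.2 143.6
{'pos': [0.4991684396700906, -0.2788339048348797, 0.06490341627240614], 'rot': [-89.99826209701763, -0.0025365968212921123, -174.53956043092225]}
[ -89.99826171   -1.2025366  -174.53959683]
[0.0, 174.8, -0.3, 0.0, -0.2, -1.2]
[0.0, 204.8, -0.3, 0.0, -0.2, -1.2]
[0.0, 221.8, -0.3, 0.0, -0.2, -1.2]
```

View pics/wrist24.png

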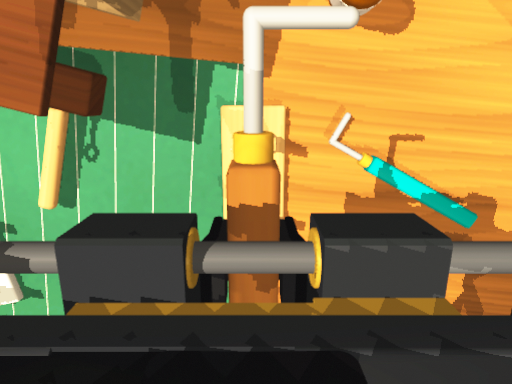

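move_arm:
  moves:
    - [0, 38, 0, 0, 0, 0]
    - [0, 76, 0, 0, 0, -0.6]
    - [0, 114, 0, 0, -0.2, -1.2]
    - [0, 150, 0, 0, -0.2, -1.2]
    - [0, 175, 0, 0, -0.2, -1.2]
    - [0, 192, 0, 0, -0.2, -1.2]
    - [0, 200, 0, 0, -0.2, -1.2]
    - [0, 200, 0, 0, -0.2, -1.2]
    - [0, 200, 0, 0, -0.2, -1.2]

```text
time_s: 20.92
tool_pos: [0.5008, -0.2778, 0.0908]
tool_rot: [-90.0, -1.1, -174.3]
force: [1.7, -0.6, -1.9]
grip_width: 0.0214
```

```bash
python3 - <<'E'
from h import *
T=chk2('25',g=(-97,-10)); g=json.load(open('grasp.json'))
r=(Ro.from_euler('xyz',g['rot'],degrees=True)*Ro.from_rotvec([0,0,-1.2],degrees=True)).as_euler('xyz',degrees=True)
for dz in (.01,.005,.001,0): print(row(np.array(g['pos'])+[0,0,dz],r))
E
```

```text
[ 0.5008 -0.2778  0.0908] [ -90.    -1.1 -174.3] [-14.54  21.42  48.64 104.5  -17.16  62.94 -44.  ] 20.9167
F [ 1.69 -0.56 -1.89] M [-0.06  0.05  0.04] w 0.021380834321881582
finger tool 987 [-97.2  -9.9] 0.43 pole tilt in grip deg 1.1
finger world [ 0.5997 -0.288   0.0988] cup x,z rel hinge -13.9 -57.2
[1.4, 15.9, 0.9, -0.0, 0.2, -0.1]
[1.3, 20.9, 0.9, -0.0, 0.2, -0.1]
[1.2, 24.9, 0.9, -0.0, 0.2, -0.1]
[1.2, 25.9, 0.9, -0.0, 0.2, -0.1]
```

View pics/wrist25.png

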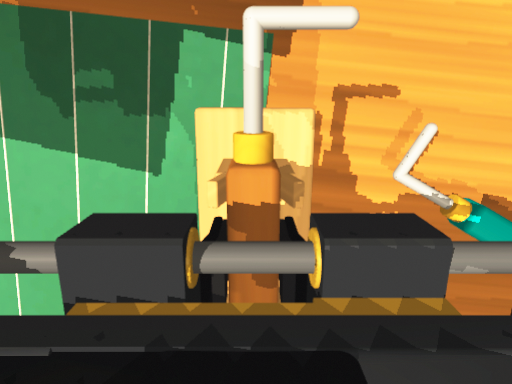

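move_arm:
  moves:
    - [1.2, 5, 0.9, 0, 0.2, 0]
    - [1.2, 10, 0.9, 0, 0.2, 0]
    - [1.2, 15, 0.9, 0, 0.2, 0]
    - [1.2, 19, 0.9, 0, 0.2, 0]
    - [1.2, 22, 0.9, 0, 0.2, 0]
    - [1.2, 24, 0.9, 0, 0.2, 0]
    - [1.2, 25, 0.9, 0, 0.2, 0]
    - [1.2, 25, 0.9, 0, 0.2, 0]

```text
time_s: 21.63
tool_pos: [0.4982, -0.2798, 0.065]
tool_rot: [-90.0, -1.2, -174.6]
force: [0.0, 0.4, -1.9]
grip_width: 0.0215
```

```bash
python3 - <<'E'
from h import *
T=chk2('26',g=(-97,-10)); g=json.load(open('grasp.json'));print(row(g['pos'],[-90,-1.2,-174.54]))
E
```

```text
[ 0.4982 -0.2798  0.065 ] [ -89.99   -1.19 -174.6 ] [-13.38  23.32  47.76 105.78 -18.85  60.41 -42.81] 21.6333
F [ 0.04  0.43 -1.9 ] M [0.05 0.23 0.01] w 0.02150202220136348
finger tool 984 [-97.2  -9.6] 0.42 pole tilt in grip deg 0.9
finger world [ 0.597  -0.2906  0.0726] cup x,z rel hinge -16.1 -83.4
[-1.1, 0.1, -0.9, -0.0, -0.1, -0.0]
```

View pics/wrist26.png

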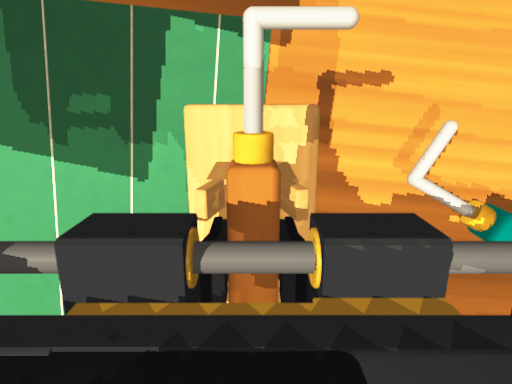

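move_arm:
  moves:
    - [-1.1, 0.3, -0.9, 0, 0, 0]
    - [-1.1, 0.3, -0.9, 0, 0, 0]
    - [-1.1, 0.3, -0.9, 0, 0, 0]

```text
time_s: 21.93
tool_pos: [0.4994, -0.279, 0.0649]
tool_rot: [-90.0, -1.2, -174.6]
force: [-0.1, 0.1, -1.0]
grip_width: 0.0215
```

move_arm:
  moves:
    - [0, 0, 0, 0, 0, 0]
    - [0, 0, 0, 0, 0, 0]
    - [0, 0, 0, 0, 0, 0]
  newtons: 5

```text
time_s: 22.18
tool_pos: [0.4994, -0.279, 0.0649]
tool_rot: [-90.0, -1.1, -174.6]
force: [-0.9, -1.7, 0.2]
grip_width: 0.0219
```

move_arm:
  moves:
    - [0, 0, 0, 0, 0, 0]
    - [0, 0, 0, 0, 0, 0]
    - [0, 0, 0, 0, 0, 0]
    - [0, 0, 0, 0, 0, 0]
    - [0, 0, 0, 0, 0, 0]
    - [0, 0, 0, 0, 0, 0]
  claw: 60

```text
time_s: 22.68
tool_pos: [0.4994, -0.2787, 0.0647]
tool_rot: [-90.0, -1.2, -174.6]
force: [-0.3, -0.4, 0.3]
grip_width: 0.0536
```

```bash
python3 - <<'E'
from h import *
T=chk2('27',g=(-97,-10))
E
```

```text
[ 0.4994 -0.2787  0.0647] [ -89.99   -1.16 -174.59] [-13.46  23.38  47.7  105.75 -18.9   60.37 -42.92] 22.6833
F [-0.28 -0.36  0.26] M [-0.02  0.17  0.01] w 0.053636278251022136
finger tool 987 [-97.2  -9.6] 0.44 pole tilt in grip deg 0.9
finger world [ 0.5983 -0.2894  0.0723] cup x,z rel hinge -15.1 -83.7
```

View pics/wrist27.png

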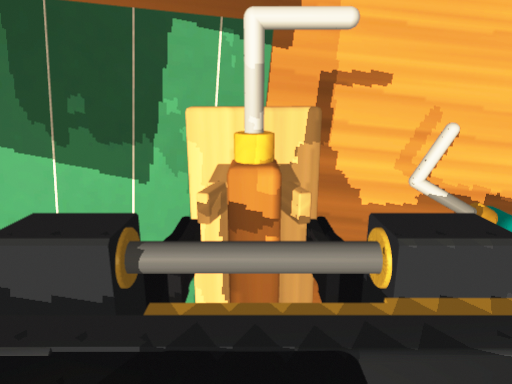

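Released and seated between the lips. I retreat straight up and compare with the first pictures.

move_arm:
  moves:
    - [0, -10, 0, 0, 0, 0]
    - [0, -30, 0, 0, 0, 0]
    - [0, -65, 0, 0, 0, 0]
    - [0, -103, 0, 0, 0, 0]
    - [0, -140, 0, 0, 0, 0]
    - [0, -175, 0, 0, 0, 0]
    - [0, -175, 0, 0, 0, 0]
    - [0, -175, 0, 0, 0, 0]

```text
time_s: 23.4
tool_pos: [0.504, -0.2793, 0.2426]
tool_rot: [-89.9, -0.9, -174.6]
force: [0.2, -0.1, -0.5]
grip_width: 0.0599
```

```bash
python3 - <<'E'
from h import *
sync()
i=camera_info("wrist"); p,d=read_camera("wrist"); X=cloud(i,d)
m=(X[...,2]>.080)&(X[...,2]<.092)&(X[...,0]>.35)&(X[...,0]<.56)&(abs(X[...,1]+.28)<.03)
Q=X[m];v,u=np.nonzero(m);print(m.sum(),Q.mean(0))
for r in range(136,v.max(),24):
    k=v==r
    if k.sum()>8: print(r,Q[k][:,0].mean().round(4),((Q[k][:,1].min()+Q[k][:,1].max())/2).round(4),Q[k][:,2].mean().round(4))
m=(X[...,2]>.062)&(X[...,2]<.085)&(X[...,0]>.565)&(X[...,0]<.62)&(X[...,1]<-.24)&(X[...,1]>-.34)
print("hook",X[m].min(0),X[m].max(0))
crop(p,160,0,360,220,3,"pics/w28.png")
flapang()
for n in("side","top"):
    p,d=read_camera(n); cv2.imwrite(f"pics/{n}28.png",p[:,:,::-1])
E
```

```text
[ 0.504  -0.2793  0.2426] [ -89.89   -0.87 -174.6 ] [-18.84  12.97  52.4   94.24  -9.81  78.55 -49.69] 23.4
2960 [ 0.48156272 -0.28158229  0.08489136]
136 0.5378 -0.2765 0.0849
160 0.516 -0.2786 0.085
184 0.4933 -0.2802 0.0847
208 0.4699 -0.2824 0.0851
232 0.4454 -0.2852 0.0849
280 0.3937 -0.2901 0.0852
hook [ 0.56503767 -0.31043602  0.07154493] [ 0.60284068 -0.26692328  0.07851854]
side 595 flap angle rad 1.504 offs 8.4238 1.2261
top 1457 flap angle rad 1.503 offs 5.8229 1.8926
```

View pics/w28.png

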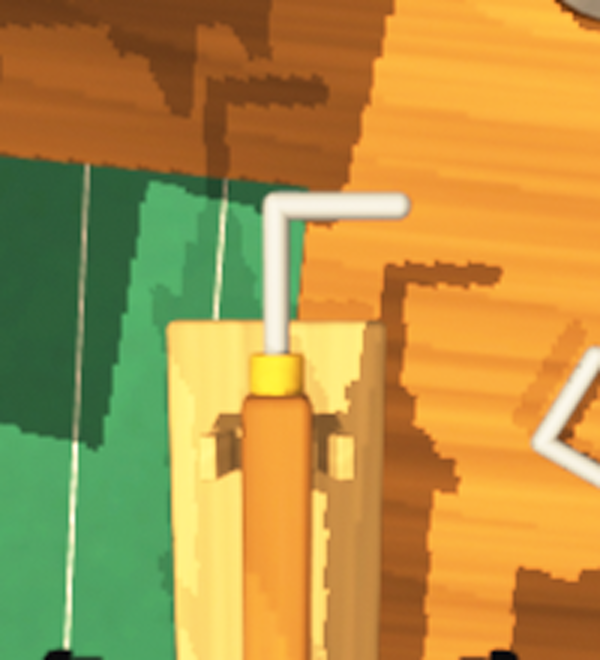

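View pics/side28.png

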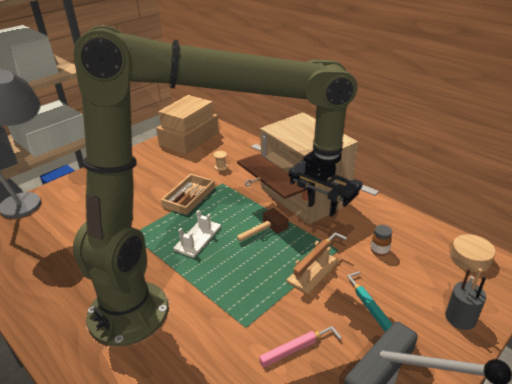

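View pics/top28.png

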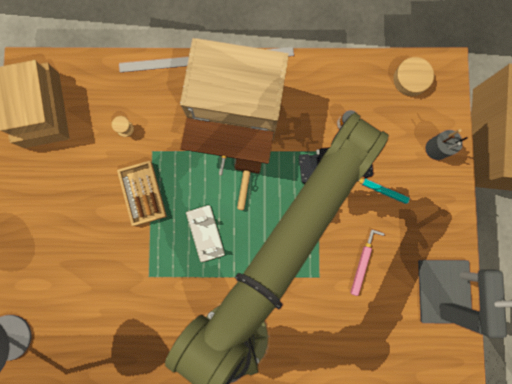

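The pole lies between its lips at the same place and height as at first (within about 1 mm), the flap is down at 1.50 rad, the bystanders haven't moved, and the arm is clear of everything. Handing in.

```bash
python3 -c "
from cell import job,env
print(job.sign_off(), env.get_obs()['time_s'])"
```

```text
the job is handed in; nothing more can be done
the job is handed in; nothing more can be done
```

I took the wooden pole off its rack, hooked it into the eye and swung the flap down past its catch. I then unhooked the pole and laid it back, handing in after about 24 s of the 70 s allowed.

**Final checks:**
- The flap stays open by itself: both cameras measured about 1.50 rad, before and after unhooking and again just before I handed in.
- The pole lies between the rack's lips within about 1 mm of where it first lay, with its top at the same height.
- The mallet, tray and spool look unmoved; in the last pictures the jar is clear only in the side view. The gripper is open and clear of everything.

**What went wrong or disagreed:**
- At the catch, a bad fit of the hook finger made me think the pole had slipped about 6° in the grip. I tilted the tool 12° for the rest of the pull. A better fit showed a slip of only about 1°, which I corrected when laying the pole back.
- Just past the click, the finger pressed on the inside of the ring with about 10 N for roughly half a second, until I backed it off. This was the highest force I read.
- The calibrated positions of hook and eye were about 3 mm off from each other, so I aligned them with the wrist camera.

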